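# Cap the hopper's outlet and tip the offcuts in

## Task

Close the green offcut hopper's open outlet by pushing the orange cap fully home on its stub, then pick up the blue tray by its leaning handle and tip all five wooden blocks out of it into the hopper. Set the empty tray back upright on its black mat, and leave the glue bottle, brush jar and tape roll where they stand.

Things in the scene. Friction and masses are not known exactly. Their poses are not given: they have to be found in the camera images.
- hopper_mouth (a point): Centre of the mouth, level with the rim, of the fixed green hopper: a square open bin 210 x 210 mm outside, 115 mm high, walls 6 mm, dark steel rim. Axes square to the walls, z up; the outlet stub sticks out of the middle of its -x wall. The steel floor inside slopes from about 22 mm height at the -x wall to 46 mm at the +x wall.
- outlet (a point): Root of the hopper's outlet stub: on its axis, in the outer face of the red flange (62 mm square) where the cap comes home; 70 mm above the table, 30 mm out from the wall. Axes as the hopper's: the stub, an aluminium square tube 40 x 40 mm, points level along -x, 58 mm long from here, the last 10 mm a nose of 34 x 34 mm. Push the cap on along +x.
- cap_center (a point): Centre of the orange cap, a square sleeve 70 mm long (its x), 54 x 54 mm outside, 44 x 44 mm inside (2 mm play round the stub), about 120 g. Open at +x; closed at -x, marked by a black square; bore 64 mm deep. It lies on one side, z up, this point 27 mm above the table. Home, its +x end touches the flange, this point is 35 mm to -x of outlet, x axes agree; it stays there by itself.
- tray_grip (a point): Middle of the wooden handle bar of the loose blue tray (about 260 g); axes: x to the pouring end, y across, z up. The bar runs along y, 108 mm between two uprights, 20 mm thick, 36 mm high, its top leaning 30 degrees from z towards -x: fingers straddle the 20 mm, come along (sin 30, 0, -cos 30) and close along (cos 30, 0, sin 30). It is 35 mm to -x of tray_base and 110 mm above it.
- tray_base (a point): Centre of the underside of the same tray, same axes. Outside: x -90 to +100 mm, y -60 to +60 mm; floor 5 mm thick, side and back walls 45 mm high. The +x end has no wall: from x = 70 mm a low ramp rises 10 degrees to the pouring edge at x = 100 mm, 5 mm thick with its top 10 mm above the underside. It stands level on its mat.
- mat_top (a point): Centre of the top of the fixed black rubber mat, 260 (x) x 200 (y) x 4 mm, on which the tray stands at first, roughly centred and roughly aligned with it (tray x along mat x).
- block1_center (a point): Centre of one of the five loose wooden blocks in the tray, 60 (x) x 26 x 22 mm, 25 g, with coloured ends, lying flat on the tray's floor. Friction with the tray is moderate (about 0.5 to 0.7): the blocks begin to slide when the tray's floor tips beyond about 30 degrees, and are surely out at 60 degrees.
- block2_center (a point): Centre of one of the five loose wooden blocks in the tray, 60 (x) x 26 x 22 mm, 25 g, with coloured ends, lying flat on the tray's floor. Friction with the tray is moderate (about 0.5 to 0.7): the blocks begin to slide when the tray's floor tips beyond about 30 degrees, and are surely out at 60 degrees.
- block3_center (a point): Centre of one of the five loose wooden blocks in the tray, 60 (x) x 26 x 22 mm, 25 g, with coloured ends, lying flat on the tray's floor. Friction with the tray is moderate (about 0.5 to 0.7): the blocks begin to slide when the tray's floor tips beyond about 30 degrees, and are surely out at 60 degrees.
- block4_center (a point): Centre of one of the five loose wooden blocks in the tray, 60 (x) x 26 x 22 mm, 25 g, with coloured ends, lying flat on the tray's floor. Friction with the tray is moderate (about 0.5 to 0.7): the blocks begin to slide when the tray's floor tips beyond about 30 degrees, and are surely out at 60 degrees.
- block5_center (a point): Centre of one of the five loose wooden blocks in the tray, 60 (x) x 26 x 22 mm, 25 g, with coloured ends, lying flat on the tray's floor. Friction with the tray is moderate (about 0.5 to 0.7): the blocks begin to slide when the tray's floor tips beyond about 30 degrees, and are surely out at 60 degrees.
- glue_center (a point): Centre of the yellow glue bottle, 64 mm across, 170 mm tall, standing; to be left alone.
- jar_center (a point): Middle of the glass jar with three paint brushes, 84 mm across, jar 100 mm and with brushes about 175 mm tall; this point is 50 mm above the table; to be left alone.
- tape_center (a point): Centre of the blue tape roll, 96 mm across, 36 mm high, lying flat; to be left alone.
Not all that is in view belongs to the job. Leave any pink, purple or turquoise look-alike of the part that bears block2_center alone.

How it is judged:
By the outcome, as a careful person would: the job done as asked, in the order asked, and still so for the second after the job is handed in, with the robot touching nothing.
It also fails if it takes over 64 s, if anything falls off the work surface, if the arm or the gripper's body presses on something with over 40 N, if the wrist force passes 120 N, or if a joint passes its speed limit or range.

## Robot

A 6-joint arm with a two-finger parallel gripper is mounted at the origin on the work surface. World frame = base frame: x ahead of the robot, y to its left, z up, the work surface at z = 0. Lengths are in m, angles in degrees, forces in N, time in s.
With the tool pointing down it reaches from about 0.15 to 0.775 m from the base axis. Payload 6.1 kg.
Tool frame: the origin (TCP) lies at the very end of the fingers, on their centre line; the grasp point (between the pads) lies 19 mm behind it (arm.pinch_z is the distance from the TCP to the grasp point, in m); z points along the fingers, y is the direction in which the jaws open and shut (so a half turn about z gives the same grasp; the last joint's range is limited). The gripper opens to 85 mm and grips with 20 to 120 N. Pads are 22 mm wide; open, the fingers measure 114 mm over their backs; the gripper's body (76 mm by 85 mm) begins 54 mm behind the grasp point. The pads swing forward as they close: fully open they stand 13 mm farther back than shut.
Start: joints at [68.125, 7.208, -2.269, 80.523, 0, 90], TCP at [0.196, 0.487, 0.231] pointing down, gripper open.
Joint ranges: [-155.77, 155.77], [-54.66, 111.73], [-72.52, 77.12], [-102.08, 115.82], [-83.92, 84.16], [-180, 180]. Speed limits (degrees/s): [136.94, 136.94, 172.46, 180, 180, 180].

## Interface

Orientations are given as [roll, pitch, yaw] about the fixed x, y, z axes, in that order (R = Rz(yaw) Ry(pitch) Rx(roll)).
In Python, from plant import arm gives the robot as it stands. The module is installed in compiled form; this text tells all that it offers.
- The arm moves only by the tool drive_tool, never from a script. Its argument "moves" is a list of rows, each an object with "slide": the shift along the tool's x, y, z normalised to -1 to 1, where 1 is 20 mm, a list of three; "spin": the turn about the tool's z normalised to -1 to 1, where 1 is 0.1 rad. In form: [{"slide": [dx, dy, dz], "spin": spin}, ...]. A call has 1 to 5 rows; each row shifts and turns the commanded pose from where the row before left it, along the tool's axes as they then stand; what a row does not reach is not made up. A row lasts 1/10 s, in which the tool goes at most 50 mm and 8.59 degrees, less where a joint would pass 70% of its speed; a pose out of reach is approached as far as the arm can. A call with a number of a shift or a turn outside -1 to 1 is refused whole. A call with a gripper value outside its range is refused whole. "jaw" is the opening, from -1 (shut) to 1 (fully open), set as the call begins (left out, the last holds). The fingers move at their own pace and stop on an object; the grip force is fixed at half the most. Time passes only in rows, so rows that do not move let the fingers close. It gives the time, the measured TCP pose, the force and the opening at its end, in the units of the state.
- arm.sense(): the state, without advancing time (a new reading comes with each control period).
- arm.capture(name): name is "scene" or "top" or "wrist"; returns a dict with "pixels" (480x640x3 uint8, red, green, blue), "z_map" (480x640 float32, m along the optical axis (not along the pixel's ray), 0 where there is no reading), "fx", "fy", "cx", "cy" (pixels), "extrinsics" (4x4, takes a point from world to camera coordinates). Camera axes: x right, y down, z forward; pixel columns grow to the right and rows downward; lengths in m; the calibration is good to about 2 mm. A picture is of the moment at which its call begins.
- arm.finish_job(): hands the job in, once; it reports no verdict.
Trained networks look in the newest picture that a camera, given by its name, has taken for a name from the list of things; names that differ only in an ending like _2 or _b are one class to them, and where a whole thing is asked for, a point or a joint stands for the part that bears it (a point fixed in the world has none). Each returns a list of dicts, best first, with "confidence" (0 to 1); they miss things now and then, are a little off and sometimes report something else, mostly with a low value. They report only what shows in the picture. A call takes as long as a camera call. They do not tell look-alikes from the thing itself.
- arm.find_in(camera, query): "box" ([left, top, width, height] in pixels, round what is visible of it).
The state is a dict: "t": time; "joint_positions": joint angles; "dq": joint speeds; "joint_torque": joint torques, N m; "ee_pos": TCP position; "orientation": TCP orientation; "ft_force": force on the tool from outside, world axes, zero at the start; "wrist_torque": the same for the moment, N m; "width": opening from 0.0 (shut) to 1.0 (fully open).
Only numpy, scipy, OpenCV 4.12 (cv2) and the standard library are available. Lean on these libraries where they do the work, as an engineer would, in place of code of your own. Each camera call takes 0.05 s, during which the arm holds its last target. There are 200 camera calls.

## Working session

There is one attempt and no reset: what is moved stays moved. The work goes in short steps, Python scripts to look and compute and a tool call to move; the robot and the scene stay as the last step left them, time stands still between calls to the robot, and variables do not carry over. Pictures are saved under pics/ and viewed, about 8 in all and at most 12, crops included, and the job is handed in when it is done.

Besides the shell and the picture viewer there is one more tool, called after "Request:" as name([rows], argument=value, ...), one row to a line, values as JSON. drive_tool: Moves the arm, as the interface text tells. Its arguments: {"type":"object","properties":{"moves":{"type":"array","items":{"type":"object","properties":{"slide":{"type":"array","items":{"type":"number"}},"spin":{"type":"number"}}}},"jaw":{"type":"number"}},"required":["moves"]}

```bash
mkdir -p pics; ls; cat > h.py <<'E'
import numpy as np, cv2
from plant import arm
def cap(n,save=None):
    c=arm.capture(n)
    if save: cv2.imwrite(f'pics/{save}.png',c['pixels'][:,:,::-1])
    return c
def cloud(c):
    z=c['z_map']; v,u=np.indices(z.shape)
    P=np.stack([(u-c['cx'])/c['fx']*z,(v-c['cy'])/c['fy']*z,z],-1)
    E=np.array(c['extrinsics']); return (P-E[:3,3])@E[:3,:3]
E
python3 - <<'E'
from h import *
s=arm.sense(); print(s, arm.pinch_z, [a for a in dir(arm) if a[0]!='_'])
for n in ['scene','top']:
    c=cap(n,n); P=cloud(c); E=np.array(c['extrinsics']); print(n,'cam',-E[:3,:3].T@E[:3,3])
    for q in ['hopper_mouth','outlet','cap_center','tray_grip','tray_base','mat_top','block2_center','glue_center','jar_center','tape_center']:
        for d in arm.find_in(n,q)[:3]:
            l,t,w,h=d['box']; p=P[int(t+h/2),int(l+w/2)]
            print(q,round(d['confidence'],2),np.round(d['box']),p.round(3))
np.savez('d0.npz',P=P,I=c['pixels'])
E
```

```text
pics
{'t': 0.0, 'joint_positions': array([ 6.81245625e+01,  7.24286057e+00, -2.32700899e+00,  8.05237135e+01,
        1.37022842e-03,  9.00001503e+01]), 'dq': array([ 0.13375271, -0.06609549, -0.02882024, -0.04004424,  0.06743997,
        0.19413622]), 'joint_torque': array([ 1.25107992e-03, -4.35916722e+01,  3.52924025e+01,  1.73860387e-02,
        1.90956916e-04, -3.27269028e-06]), 'ee_pos': array([0.19545051, 0.48682031, 0.23050908]), 'orientation': array([-1.79906417e+02, -1.36998105e-03,  1.58124410e+02]), 'ft_force': array([ 0.127503  ,  0.68008361, -0.53734402]), 'wrist_torque': array([-0.06198942, -0.06295358, -0.07509566]), 'width': 1.0007021021144575} 0.0187 ['PlanningError', 'capture', 'find_in', 'finish_job', 'pinch_z', 'sense']
scene cam [ 1.02220799 -0.01725355  0.93448317]
hopper_mouth 0.94 [320. 198. 162. 154.] [0.593 0.146 0.034]
outlet 0.87 [324. 199. 161. 154.] [0.598 0.152 0.034]
outlet 0.68 [159. 238.  24.  19.] [ 0.517 -0.357  0.029]
cap_center 0.96 [450. 177.  41.  42.] [0.415 0.317 0.055]
tray_grip 0.89 [138. 193. 106. 104.] [ 0.501 -0.321  0.009]
tray_grip 0.
[... 850 characters left out ...]
.  28.] [0.391 0.308 0.055]
tray_grip 0.92 [384. 200.  86.  78.] [ 0.528 -0.323  0.006]
tray_base 0.74 [384. 204.  82.  72.] [ 0.518 -0.311  0.032]
tray_base 0.23 [179. 271.  34.  30.] [0.394 0.316 0.056]
mat_top 0.84 [373. 188. 112. 106.] [ 0.519 -0.327  0.009]
block2_center 0.75 [320. 289.   9.  17.] [ 0.363 -0.029  0.022]
block2_center 0.7 [339. 218.  22.  13.] [ 0.568 -0.102  0.022]
block2_center 0.51 [451. 307.  21.  22.] [ 0.304 -0.399  0.024]
glue_center 0.66 [309. 132.  22.  39.] [ 0.746 -0.023  0.127]
jar_center 0.65 [399. 134.  37.  51.] [ 0.706 -0.273  0.164]
tape_center 0.63 [335. 158.  30.  40.] [ 0.711 -0.108  0.003]
tape_center 0.18 [404. 225.  22.  20.] [ 0.533 -0.282  0.028]
```

View pics/scene.png

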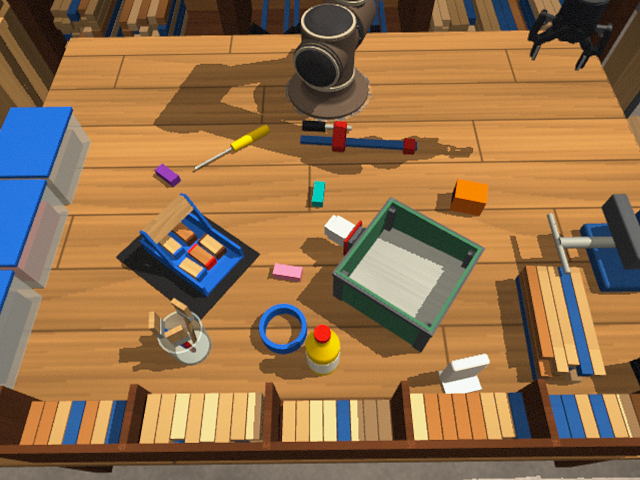

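View pics/top.png

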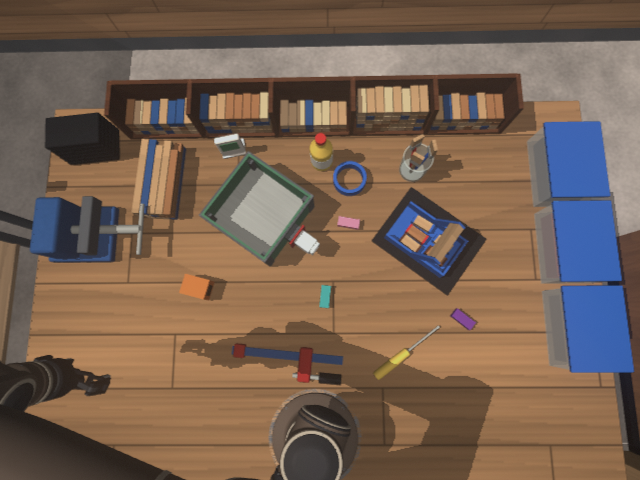

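Request:
drive_tool([
  {"slide": [0,1,-1],"spin": 0},
  {"slide": [0,1,-1],"spin": 0},
  {"slide": [0,1,-1],"spin": 0},
  {"slide": [0,1,-1],"spin": 0},
  {"slide": [0,1,-1],"spin": 0},
])

```text
t: 1.6
ee_pos: [0.2331, 0.5806, 0.3321]
orientation: [180.0, 0.0, 158.1]
ft_force: [-0.5, 1.7, 0.2]
width: 0.998
```

Request:
drive_tool([
  {"slide": [0,1,-1],"spin": 0},
  {"slide": [0,1,-1],"spin": 0},
  {"slide": [0,1,-1],"spin": 0},
  {"slide": [0,1,-1],"spin": 0},
  {"slide": [0,1,-1],"spin": 0},
])

```text
t: 2.1
ee_pos: [0.2629, 0.6547, 0.4014]
orientation: [177.7, 0.0, 158.1]
ft_force: [-0.5, -0.7, -0.7]
width: 0.997
```

```bash
python3 - <<'E'
from h import *
s=arm.sense(); print(s['t'],s['joint_positions'].round(2),s['ee_pos'].round(4),s['orientation'].round(2))
# geometry from top cloud
d=np.load('d0.npz'); P=d['P']; I=d['I'].astype(np.uint8); hsv=cv2.cvtColor(I,cv2.COLOR_RGB2HSV)
def rect(m,n):
    p=P[m]; r=cv2.minAreaRect(p[:,:2].astype(np.float32)); print(n,len(p),'z',np.percentile(p[:,2],[5,50,95]).round(3),'c',np.round(r[0],4),'size',np.round(r[1],3),'ang',round(r[2],1))
X,Y,Z=P[...,0],P[...,1],P[...,2]
near=lambda x,y,r:(np.hypot(X-x,Y-y)<r)
H,S,V=[hsv[...,i].astype(int) for i in range(3)]
rect(near(.40,.31,.08)&(H<18)&(S>190)&(Z>.045)&(Z<.065),'cap top')
rect(near(.61,.15,.2)&(Z>.105)&(Z<.125),'hopper rim')
rect(near(.48,.02,.09)&(Z>.085)&(Z<.097)&(S<60)&(V>150),'stub')
rect(near(.48,.02,.09)&(Z>.08),'stub+flange')
rect(near(.52,-.32,.2)&(Z<.012)&(V<60),'mat')
rect(near(.52,-.32,.16)&(Z>.035)&(H>100)&(H<125)&(S>150),'tray')
rect(near(.50,-.34,.16)&(Z>.1)&(Z<.16),'handle')
rect(near(.50,-.34,.16)&(Z>.125)&(Z<.16),'handle-top')
E
```

```text
2.1 [ 68.13  37.96  65.94 115.7   -0.    90.  ] [0.2629 0.6547 0.4014] [177.71   0.   158.13]Traceback (most recent call last):
  File "<stdin>", line 10, in <module>
  File "<stdin>", line 6, in rect
    return _quantile_unchecked(
        a, q, axis, out, overwrite_input, method, keepdims, weights)
    return _ureduce(a,
                    func=_quantile_ureduce_func,
    ...<5 lines>...
                    overwrite_input=overwrite_input,
                    method=method)
    r = func(a, **kwargs)
    result = _quantile(arr,
                       quantiles=q,
    ...<2 lines>...
                       out=out,
                       weights=wgt)
    slices_having_nans = np.isnan(arr[-1, ...])
                                  ~~~^^^^^^^^^
IndexError: index -1 is out of bounds for axis 0 with size 0
```

Request:
drive_tool([
  {"slide": [0,1,-1],"spin": 0},
  {"slide": [0,1,-1],"spin": 0},
  {"slide": [0,1,-1],"spin": 0},
])

```text
t: 2.4
ee_pos: [0.2693, 0.6707, 0.4187]
orientation: [174.2, 0.0, 158.1]
ft_force: [0.9, -0.7, 0.0]
width: 1.0
```

Request:
drive_tool([
  {"slide": [0,-1,0.5],"spin": 0},
  {"slide": [0,-1,1],"spin": 0},
  {"slide": [0,-1,1],"spin": 0},
  {"slide": [0,-1,1],"spin": 0},
  {"slide": [0,-1,1],"spin": 0},
])

```text
t: 2.9
ee_pos: [0.2382, 0.5934, 0.3261]
orientation: [174.2, -0.0, 158.1]
ft_force: [0.2, 0.4, 0.7]
width: 1.002
```

```bash
python3 - <<'E'
from h import *
s=arm.sense(); print(s['t'],s['joint_positions'].round(2),s['ee_pos'].round(4),s['orientation'].round(2))
d=np.load('d0.npz'); P=d['P']; I=d['I'].astype(np.uint8); hsv=cv2.cvtColor(I,cv2.COLOR_RGB2HSV)
for u,v in [(195,287),(305,240),(297,233),(258,155),(420,215),(400,200),(445,245),(440,238),(450,255),(385,240),(430,270)]: print((u,v),P[v,u].round(3),hsv[v,u])
E
```

```text
2.9 [68.13 16.46 20.89 88.6   0.   90.  ] [0.2382 0.5934 0.3261] [174.16  -0.   158.13]
(195, 287) [0.392 0.32  0.052] [ 12 168 209]
(305, 240) [0.51  0.019 0.095] [ 48   6 219]
(297, 233) [0.527 0.039 0.106] [  2 168 175]
(258, 155) [0.786 0.165 0.002] [ 14 119 146]
(420, 215) [ 0.593 -0.304  0.018] [128  54  95]
(400, 200) [ 0.643 -0.252 -0.002] [ 14 114 132]
(445, 245) [ 0.486 -0.338  0.136] [ 15 107 167]
(440, 238) [ 0.509 -0.333  0.11 ] [ 14 106 140]
(450, 255) [ 0.478 -0.384  0.011] [111 140 115]
(385, 240) [ 0.524 -0.204  0.008] [ 6 46 56]
(430, 270) [ 0.435 -0.322  0.025] [114 115  91]
```

```bash
python3 - <<'E'
from h import *
d=np.load('d0.npz'); P=d['P']; I=d['I'].astype(np.uint8); hsv=cv2.cvtColor(I,cv2.COLOR_RGB2HSV)
X,Y,Z=P[...,0],P[...,1],P[...,2]; H,S,V=[hsv[...,i].astype(int) for i in range(3)]
near=lambda x,y,r:(np.hypot(X-x,Y-y)<r)
def rect(m,n):
    p=P[m]
    if len(p)<5: print(n,len(p)); return
    r=cv2.minAreaRect(p[:,:2].astype(np.float32)); print(n,len(p),'z',np.percentile(p[:,2],[5,50,95]).round(3),'c',np.round(r[0],4),'size',np.round(r[1],3),'ang',round(r[2],1),'box',cv2.boxPoints(r).round(3).tolist())
rect(near(.40,.31,.08)&(Z>.045)&(Z<.065),'cap')
rect(near(.61,.15,.2)&(Z>.107)&(Z<.125),'rim')
rect(near(.50,.01,.07)&(Z>.084)&(S<40)&(V>120),'stub')
rect(near(.52,.03,.07)&(Z>.08)&(Z<.107)&(S>120)&((H<8)|(H>172)),'flange')
rect(near(.52,-.32,.2)&(Z<.012)&(V<75)&(Z>-.005),'mat')
rect(near(.52,-.32,.16)&(Z>.035)&(H>100)&(H<125)&(S>100),'tray')
rect(near(.50,-.34,.1)&(Z>.095)&(Z<.2)&(H<25),'bar')
I2=cv2.cvtColor(I,cv2.COLOR_RGB2BGR)
a=cv2.resize(I2[170:300,350:500],None,fx=4,fy=4,interpolation=cv2.INTER_CUBIC); cv2.imwrite('pics/traycrop.png',a)
s=arm.capture('scene'); b=s['pixels'][150:320,300:510,::-1]; c=s['pixels'][180:320,100:270,::-1]
f=lambda i:cv2.resize(i,(400,400),interpolation=cv2.INTER_CUBIC)
cv2.imwrite('pics/crops.png',np.hstack([f(b),f(c)]))
Q=cloud(s); np.savez('d1.npz',P=Q,I=s['pixels'])
P=Q; hsv=cv2.cvtColor(np.ascontiguousarray(s['pixels']),cv2.COLOR_RGB2HSV);X,Y,Z=P[...,0],P[...,1],P[...,2]; H,S,V=[hsv[...,i].astype(int) for i in range(3)]
print('SCENE')
rect(near(.40,.31,.08)&(Z>.047)&(Z<.065),'cap')
rect(near(.61,.15,.2)&(Z>.107)&(Z<.125),'rim')
rect(near(.50,.01,.07)&(Z>.084)&(S<40)&(V>120),'stub')
rect(near(.52,-.32,.2)&(Z<.012)&(V<75)&(Z>-.005),'mat')
rect(near(.52,-.32,.16)&(Z>.035)&(H>100)&(H<125)&(S>100),'tray')
rect(near(.50,-.34,.1)&(Z>.095)&(Z<.2)&(H<25),'bar')
E
```

```text
cap 534 z [0.051 0.055 0.059] c [0.3934 0.3224] size [0.073 0.054] ang 74.7 box [[0.3580000102519989, 0.2939999997615814], [0.4099999964237213, 0.2800000011920929], [0.42899999022483826, 0.35100001096725464], [0.37700000405311584, 0.36500000953674316]]
rim 1437 z [0.11  0.115 0.119] c [0.6018 0.1494] size [0.222 0.221] ang 54.2 box [[0.44699999690055847, 0.12399999797344208], [0.6259999871253967, -0.004999999888241291], [0.7559999823570251, 0.17499999701976776], [0.5770000219345093, 0.30399999022483826]]
stub 313 z [0.087 0.091 0.095] c [0.5052 0.016 ] size [0.057 0.04 ] ang 54.4 box [[0.47200000286102295, 0.004999999888241291], [0.5049999952316284, -0.01899999938905239], [0.5379999876022339, 0.027000000700354576], [0.5049999952316284, 0.050999999046325684]]
flange 62 z [0.09  0.101 0.105] c [0.5236 0.042 ] size [0.007 0.06 ] ang 52.9 box [[0.49799999594688416, 0.05700000002980232], [0.5450000166893005, 0.020999999716877937], [0.5490000247955322, 0.027000000700354576], [0.5019999742507935, 0.06300000101327896]]
mat 2664 z [0.001 0.006 0.009] c [ 0.5254 -0.328 ] size [0.259 0.202] ang
[... 1520 characters left out ...]
 53.1 box [[0.3330000042915344, -0.3880000114440918], [0.5070000290870667, -0.5189999938011169], [0.6840000152587891, -0.28200000524520874], [0.5109999775886536, -0.15199999511241913]]
tray 946 z [0.038 0.05  0.127] c [ 0.5216 -0.3105] size [0.194 0.122] ang 52.5 box [[0.414000004529953, -0.3499999940395355], [0.5109999775886536, -0.42500001192092896], [0.6290000081062317, -0.2709999978542328], [0.5320000052452087, -0.19599999487400055]]
bar 1049 z [0.105 0.123 0.133] c [ 0.4999 -0.3438] size [0.039 0.115] ang 53.4 box [[0.44200000166893005, -0.32499998807907104], [0.5339999794960022, -0.39399999380111694], [0.5580000281333923, -0.3619999885559082], [0.4650000035762787, -0.2939999997615814]]
```

View pics/crops.png

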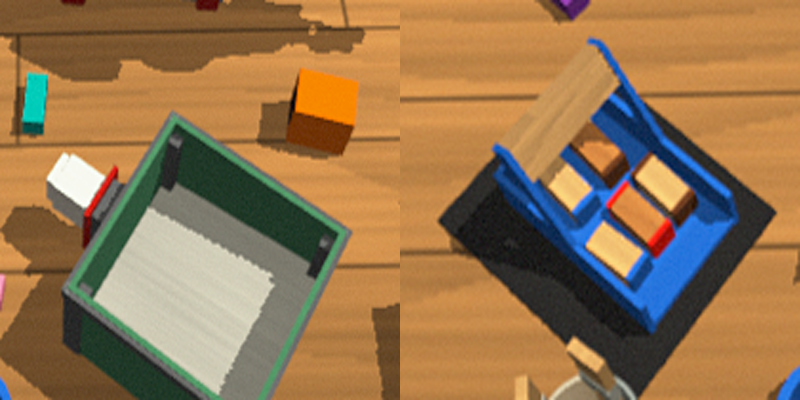

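```bash
python3 - <<'E'
from h import *
d=np.load('d0.npz'); I=d['I'][...,::-1].astype(np.uint8); d1=np.load('d1.npz'); J=d1['I'][...,::-1].astype(np.uint8)
f=lambda i:cv2.resize(np.ascontiguousarray(i),(390,390),interpolation=cv2.INTER_CUBIC)
w=cap('wrist')
cv2.imwrite('pics/cap.png',np.hstack([f(I[265:305,175:215]),f(w['pixels'][:,80:560,::-1])]))
E
```

```text
(no output)
```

View pics/cap.png

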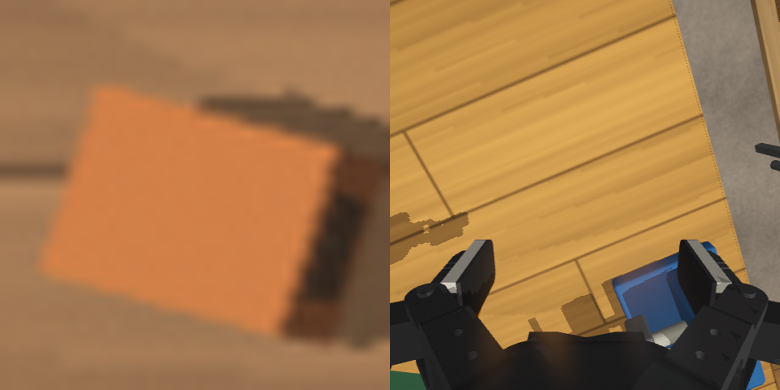

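Request:
drive_tool([
  {"slide": [0,0,0.37],"spin": -0.99},
  {"slide": [0,0,0.37],"spin": -0.99},
  {"slide": [0,0,0.37],"spin": -0.99},
  {"slide": [0,0,0.37],"spin": -0.99},
  {"slide": [0,0,0.37],"spin": -0.99},
])

```text
t: 3.5
ee_pos: [0.2407, 0.5994, 0.2912]
orientation: [174.8, 2.8, -173.4]
ft_force: [0.0, -0.2, -0.1]
width: 0.998
```

Request:
drive_tool([
  {"slide": [0,0,0.37],"spin": -0.99},
  {"slide": [0,0,0.37],"spin": -0.99},
  {"slide": [0,0,0.37],"spin": -0.99},
  {"slide": [0,0,0.37],"spin": -0.99},
  {"slide": [0,0,0.37],"spin": -0.99},
])

```text
t: 4.0
ee_pos: [0.2421, 0.603, 0.2544]
orientation: [176.8, 5.0, -145.1]
ft_force: [-0.9, 0.1, 0.1]
width: 1.001
```

Request:
drive_tool([
  {"slide": [0,0,0.37],"spin": -0.99},
  {"slide": [0,0,0.37],"spin": -0.99},
  {"slide": [0,0,0.37],"spin": -0.99},
  {"slide": [0,0,0.37],"spin": -0.99},
  {"slide": [0,0,0.37],"spin": -0.99},
])

```text
t: 4.5
ee_pos: [0.2436, 0.6066, 0.2175]
orientation: [179.5, 5.9, -116.6]
ft_force: [0.7, -0.1, -0.9]
width: 0.997
```

Request:
drive_tool([
  {"slide": [0,0,0.37],"spin": -0.99},
  {"slide": [0,0,0.37],"spin": -0.99},
])

```text
t: 4.7
ee_pos: [0.2441, 0.6081, 0.2028]
orientation: [-179.3, 5.9, -105.2]
ft_force: [0.6, 0.7, 0.4]
width: 0.999
```

```bash
cat >> h.py <<'E'
from scipy.spatial.transform import Rotation as Ro
def st(q=0):
    s=arm.sense(); R=Ro.from_euler('xyz',s['orientation'],degrees=True).as_matrix()
    p=s['ee_pos']; t=R[:,2]
    print('t',round(s['t'],2),'p',p.round(4),'pinch',(p-arm.pinch_z*t).round(4),'F',s['ft_force'].round(1),'w',round(s['width'],3))
    print('  tilt %.2f az %.1f'%(np.degrees(np.arccos(-t[2])),np.degrees(np.arctan2(t[1],t[0]))),'ty az %.2f ty z %.3f'%(np.degrees(np.arctan2(R[1,1],R[0,1])),R[2,1]),'J',s['joint_positions'].round(1))
    return p,R
def go(target,pinch=True):
    """tool-frame slide units to bring pinch (or TCP) to target"""
    p,R=st(); 
    if pinch: p=p-arm.pinch_z*R[:,2]
    d=R.T@(np.array(target)-p)/0.02
    n=int(np.ceil(np.abs(d).max()-1e-3)); print('  -> units',d.round(2),'rows>=',n,'per row',(d/n).round(3)); return d
E
python3 - <<'E'
from h import *
p,R=st(); h=np.array([.0381,.0944,-.9948])
g=np.array([.394,.3226,.031]); go(g-0.12*R[:,2])
E
```

```text
t 4.7 p [0.2441 0.6081 0.2028] pinch [0.2434 0.6063 0.2214] F [0.6 0.7 0.4] w 0.999
  tilt 5.94 az 68.1 ty az 164.75 ty z -0.012 J [68.1 16.5  5.4 72.9 -0.  -6.7]
t 4.7 p [0.2441 0.6081 0.2028] pinch [0.2434 0.6063 0.2214] F [0.6 0.7 0.4] w 0.999
  tilt 5.94 az 68.1 ty az 164.75 ty z -0.012 J [68.1 16.5  5.4 72.9 -0.  -6.7]
  -> units [ 12.64 -10.88   2.4 ] rows>= 13 per row [ 0.972 -0.837  0.184]
```

Request:
drive_tool([
  {"slide": [0.97,-0.84,0.18],"spin": 0},
  {"slide": [0.97,-0.84,0.18],"spin": 0},
  {"slide": [0.97,-0.84,0.18],"spin": 0},
  {"slide": [0.97,-0.84,0.18],"spin": 0},
  {"slide": [0.97,-0.84,0.18],"spin": 0},
])

```text
t: 5.2
ee_pos: [0.3008, 0.4934, 0.1764]
orientation: [-179.3, 5.9, -105.4]
ft_force: [0.6, 0.4, 0.7]
width: 1.0
```

Request:
drive_tool([
  {"slide": [0.97,-0.84,0.18],"spin": 0},
  {"slide": [0.97,-0.84,0.18],"spin": 0},
  {"slide": [0.97,-0.84,0.18],"spin": 0},
  {"slide": [0.97,-0.84,0.18],"spin": 0},
  {"slide": [0.97,-0.84,0.18],"spin": 0},
])

```text
t: 5.7
ee_pos: [0.3573, 0.3794, 0.1499]
orientation: [-179.3, 5.9, -105.4]
ft_force: [1.0, -0.6, -0.4]
width: 0.998
```

Request:
drive_tool([
  {"slide": [0.97,-0.84,0.18],"spin": 0},
  {"slide": [0.97,-0.84,0.18],"spin": 0},
  {"slide": [0.97,-0.84,0.18],"spin": 0},
])

```text
t: 6.0
ee_pos: [0.3912, 0.3109, 0.1339]
orientation: [-179.2, 5.9, -105.4]
ft_force: [0.4, -0.2, 0.3]
width: 0.996
```

```bash
python3 - <<'E'
from h import *
p,R=st(); g=np.array([.394,.3226,.031]); go(g)
w=cap('wrist','w1'); P=cloud(w); X,Y,Z=P[...,0],P[...,1],P[...,2]
m=(np.hypot(X-.394,Y-.3226)<.08)&(Z>.047)&(Z<.062); hsv=cv2.cvtColor(np.ascontiguousarray(w['pixels']),cv2.COLOR_RGB2HSV); m&=(hsv[...,0]<20)&(hsv[...,1]>150)
q=P[m]; r=cv2.minAreaRect(q[:,:2].astype(np.float32)); print(len(q),r,np.median(q[:,2]))
E
```

```text
t 6.0 p [0.3912 0.3109 0.1339] pinch [0.3904 0.3091 0.1525] F [ 0.4 -0.2  0.3] w 0.996
  tilt 5.94 az 67.1 ty az 164.52 ty z -0.014 J [ 36.7   1.3 -21.2  62.3   3.  -37.7]
t 6.0 p [0.3912 0.3109 0.1339] pinch [0.3904 0.3091 0.1525] F [ 0.4 -0.2  0.3] w 0.996
  tilt 5.94 az 67.1 ty az 164.52 ty z -0.014 J [ 36.7   1.3 -21.2  62.3   3.  -37.7]
  -> units [-0.07  0.09  6.12] rows>= 7 per row [-0.01   0.013  0.874]
9311 ((0.3940233588218689, 0.324352502822876), (0.07140517979860306, 0.054089464247226715), 74.98009490966797) 0.054452063510826945
```

View pics/w1.png

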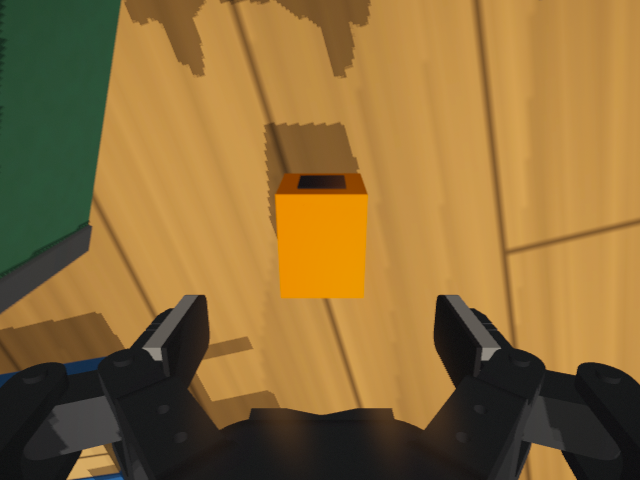

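Request:
drive_tool([
  {"slide": [-0.02,0.02,0.9],"spin": 0},
  {"slide": [-0.02,0.02,0.9],"spin": 0},
  {"slide": [-0.02,0.02,0.9],"spin": 0},
  {"slide": [-0.02,0.02,0.9],"spin": 0},
  {"slide": [0,0,0.9],"spin": 0},
])

```text
t: 6.55
ee_pos: [0.3932, 0.3225, 0.0438]
orientation: [-179.2, 5.9, -105.4]
ft_force: [0.3, 0.1, -0.1]
width: 1.002
```

Request:
drive_tool([
  {"slide": [0,0,0.9],"spin": 0},
  {"slide": [0,0,0.75],"spin": 0},
  {"slide": [0,0,0],"spin": 0},
])

```text
t: 6.85
ee_pos: [0.393, 0.3245, 0.0093]
orientation: [-179.4, 5.7, -105.4]
ft_force: [0.1, -0.1, -0.0]
width: 0.999
```

Request:
drive_tool([
  {"slide": [0,0,0],"spin": 0},
  {"slide": [0,0,0],"spin": 0},
  {"slide": [0,0,0],"spin": 0},
  {"slide": [0,0,0],"spin": 0},
  {"slide": [0,0,0],"spin": 0},
], jaw=-1)

```text
t: 7.35
ee_pos: [0.3938, 0.3249, 0.0116]
orientation: [-179.2, 5.9, -105.4]
ft_force: [0.8, -0.9, 6.4]
width: 0.626
```

```bash
python3 - <<'E'
from h import *
st()
E
```

```text
t 7.35 p [0.3938 0.3249 0.0116] pinch [0.3931 0.3231 0.0302] F [ 0.8 -0.9  6.4] w 0.626
  tilt 5.96 az 67.1 ty az 164.51 ty z -0.014 J [ 37.8   7.2 -31.1  46.4   2.9 -36.6]
```

Request:
drive_tool([
  {"slide": [0,0,-0.8],"spin": 0},
  {"slide": [0,0,-0.8],"spin": 0.89},
  {"slide": [0,0,-0.8],"spin": 0.89},
  {"slide": [0,0,-0.8],"spin": 0.88},
  {"slide": [0,0,-0.8],"spin": 0.88},
])

```text
t: 7.85
ee_pos: [0.3893, 0.3162, 0.0903]
orientation: [178.6, 5.6, -126.0]
ft_force: [-0.1, 0.7, -1.7]
width: 0.626
```

```bash
python3 - <<'E'
from h import *
g=np.array
h=g([np.cos(np.radians(54.2)),np.sin(np.radians(54.2)),0]); l=g([-h[1],h[0],0])
off=g([0.0002,-0.0006,0.0154])
go(g([.33,.1,.09])-off,False); go(.215*h-.4003*l*1+g([0,0,.07])-off,False)
E
```

```text
t 7.85 p [0.3893 0.3162 0.0903] pinch [0.3886 0.3145 0.1089] F [-0.1  0.7 -1.7] w 0.626
  tilt 5.77 az 68.1 ty az 144.13 ty z 0.024 J [ 37.4   2.9 -25.2  56.9   2.9 -16.6]
  -> units [10.49 -3.93 -0.34] rows>= 11 per row [ 0.954 -0.357 -0.031]
t 7.85 p [0.3893 0.3162 0.0903] pinch [0.3886 0.3145 0.1089] F [-0.1  0.7 -1.7] w 0.626
  tilt 5.77 az 68.1 ty az 144.13 ty z 0.024 J [ 37.4   2.9 -25.2  56.9   2.9 -16.6]
  -> units [ 13.5  -13.51   0.14] rows>= 14 per row [ 0.964 -0.965  0.01 ]
```

Request:
drive_tool([
  {"slide": [0.95,-0.36,-0.03],"spin": 0},
  {"slide": [0.95,-0.36,-0.03],"spin": 0},
  {"slide": [0.95,-0.36,-0.03],"spin": 0},
  {"slide": [0.95,-0.36,-0.03],"spin": 0},
  {"slide": [0.95,-0.36,-0.03],"spin": 0},
])

```text
t: 8.35
ee_pos: [0.3629, 0.2177, 0.0824]
orientation: [178.6, 5.6, -125.8]
ft_force: [0.7, -0.2, -1.2]
width: 0.627
```

Request:
drive_tool([
  {"slide": [0.95,-0.36,-0.03],"spin": 0},
  {"slide": [0.95,-0.36,-0.03],"spin": 0},
  {"slide": [0.95,-0.36,-0.03],"spin": 0},
  {"slide": [0.95,-0.36,-0.03],"spin": 0},
  {"slide": [0.95,-0.36,-0.03],"spin": 0},
])

```text
t: 8.85
ee_pos: [0.3367, 0.1198, 0.0753]
orientation: [178.6, 5.6, -125.8]
ft_force: [0.3, 0.2, -2.0]
width: 0.625
```

Request:
drive_tool([
  {"slide": [0.95,-0.36,0],"spin": 0},
  {"slide": [0.3,-0.96,0.05],"spin": 0},
  {"slide": [0.3,-0.96,0.05],"spin": 0},
  {"slide": [0.3,-0.96,0.05],"spin": 0},
  {"slide": [0.3,-0.96,0.05],"spin": 0},
])

```text
t: 9.35
ee_pos: [0.3808, 0.0364, 0.0652]
orientation: [178.6, 5.6, -125.8]
ft_force: [0.0, 0.0, -1.6]
width: 0.62
```

Request:
drive_tool([
  {"slide": [0.3,-0.96,0.05],"spin": 0},
  {"slide": [0.3,-0.96,0.05],"spin": 0},
  {"slide": [0.3,-0.96,0.05],"spin": 0},
  {"slide": [0.3,-0.9,0.05],"spin": 0},
  {"slide": [0,0,0],"spin": 0},
])

```text
t: 9.85
ee_pos: [0.4292, -0.0272, 0.0568]
orientation: [178.7, 5.6, -125.9]
ft_force: [-1.2, 0.4, -0.4]
width: 0.628
```

```bash
python3 - <<'E'
from h import *
g=np.array
h=g([np.cos(np.radians(54.2)),np.sin(np.radians(54.2)),0]); l=g([-h[1],h[0],0])
off=g([0.0002,-0.0006,0.0154])
p,R=st(); print('along,lat,z of cap',(p+off)@h,(p+off)@l,p[2]+off[2]); go(.215*h-.4003*l+g([0,0,.07])-off,False)
w=cap('wrist','w2'); P=cloud(w)
f=lambda Q:np.stack([Q@h,Q@l,Q[...,2]],-1)
hs=cv2.cvtColor(np.ascontiguousarray(w['pixels']),cv2.COLOR_RGB2HSV); H,S,V=[hs[...,i].astype(int) for i in range(3)]
Q=f(P); q=Q[(H<20)&(S>150)&(Q[...,2]>.085)&(Q[...,2]<.11)&(Q[...,0]<.26)&(Q[...,0]>.1)]
r=cv2.minAreaRect(q[:,:2].astype(np.float32)); print('cap top',len(q),r,np.median(q[:,2]), np.polyfit(q[:,0],q[:,2],1),np.polyfit(q[:,1],q[:,2],1))
q=Q[(S<50)&(V>110)&(Q[...,2]>.08)&(Q[...,2]<.1)&(Q[...,0]<.345)&(Q[...,0]>.27)&(abs(Q[...,1]+.4)<.04)]
print('stub',len(q), np.percentile(q,[2,50,98],axis=0).round(4) if len(q) else 0)
E
```

```text
t 9.85 p [ 0.4292 -0.0272  0.0568] pinch [ 0.4285 -0.0289  0.0754] F [-1.2  0.4 -0.4] w 0.628
  tilt 5.76 az 67.5 ty az 144.21 ty z 0.023 J [ -7.4  -0.6 -33.2  55.9   5.6 -61.5]
along,lat,z of cap 0.22865501438839395 -0.3644958710629847 0.07222913963715685
t 9.85 p [ 0.4292 -0.0272  0.0568] pinch [ 0.4285 -0.0289  0.0754] F [-1.2  0.4 -0.4] w 0.628
  tilt 5.76 az 67.5 ty az 144.21 ty z 0.023 J [ -7.4  -0.6 -33.2  55.9   5.6 -61.5]
  -> units [ 0.69 -1.79  0.  ] rows>= 2 per row [ 0.343 -0.896  0.001]
cap top 22128 ((0.2195783406496048, -0.3581147789955139), (0.05511065199971199, 0.07030163705348969), 1.2889467477798462) 0.09978714098551686 [0.09100629 0.07996648] [0.03009522 0.10979313]
stub 0 0
```

View pics/w2.png

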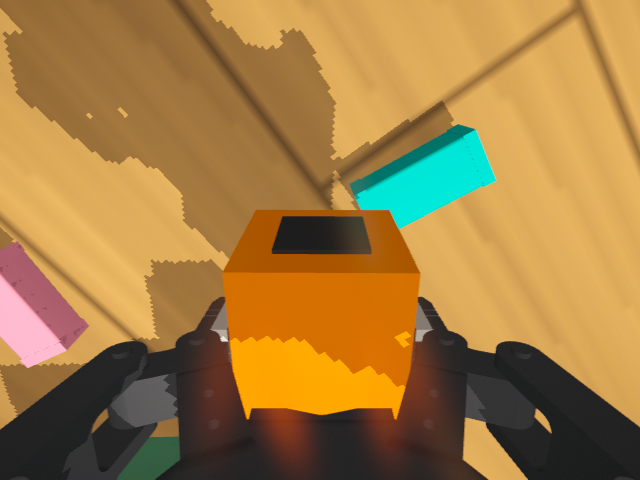

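```bash
python3 - <<'E'
from h import *
g=np.array
h=g([np.cos(np.radians(54.2)),np.sin(np.radians(54.2)),0]); l=g([-h[1],h[0],0])
w=cap('wrist'); P=cloud(w); Q=np.stack([P@h,P@l,P[...,2]],-1)
for a in [(285,400,260,380)]:
    q=Q[a[0]:a[1],a[2]:a[3]].reshape(-1,3); A=np.c_[q[:,:2]-q[:,:2].mean(0),np.ones(len(q))]; print('top plane',np.linalg.lstsq(A,q[:,2],rcond=None)[0],q.mean(0),q.std(0))
q=Q[225:250,290:350].reshape(-1,3);print('black end',q.mean(0)); A=np.c_[q[:,1:]-q[:,1:].mean(0),np.ones(len(q))]; print(np.linalg.lstsq(A,q[:,0],rcond=None)[0])
for px in [(222,272),(418,272),(255,211),(390,211)]:
  print(px,Q[px[1]+4,px[0]+ (6 if px[0]<320 else -6)].round(4))
q=Q[20:60,200:300].reshape(-1,3);print('table z',np.median(q[:,2]))
q=Q[170:190,400:430].reshape(-1,3);print('teal z',np.median(q[:,2]))
s=cap('scene'); P=cloud(s); Q=np.stack([P@h,P@l,P[...,2]],-1)
hs=cv2.cvtColor(np.ascontiguousarray(s['pixels']),cv2.COLOR_RGB2HSV); H,S,V=[hs[...,i].astype(int) for i in range(3)]
m=(abs(Q[...,0]-.228)<.06)&(abs(Q[...,1]+.364)<.05)&(Q[...,2]>.05)&(H<20)&(S>190); q=Q[m]; print(len(q),np.percentile(q,[2,50,98],axis=0).round(3) if len(q) else '')
st()
E
```

```text
top plane [-0.14626857  0.02760881  0.10010925] [ 0.2169945  -0.36295452  0.10010925] [0.0126693  0.01021593 0.00542752]
black end [ 0.1918604  -0.36254261  0.0786511 ]
[ 0.00351841 -0.23775454  0.1918604 ]
(222, 272) [ 0.1949 -0.388   0.0991]
(418, 272) [ 0.1945 -0.3378  0.1009]
(255, 211) [ 0.1932 -0.3846  0.0528]
(390, 211) [ 0.1928 -0.3373  0.0548]
table z 0.0006284435547318273
teal z 0.0225253419108494
620 [[ 0.22  -0.39   0.051]
 [ 0.249 -0.363  0.098]
 [ 0.263 -0.335  0.103]]
t 10.0 p [ 0.4274 -0.0255  0.0567] pinch [ 0.4267 -0.0273  0.0753] F [-0.1  0.1 -0.7] w 0.628
  tilt 5.77 az 68.5 ty az 144.33 ty z 0.025 J [ -7.3  -0.8 -33.3  56.    5.6 -61.5]
```

```bash
python3 - <<'E'
from h import *
g=np.array
h=g([np.cos(np.radians(54.2)),np.sin(np.radians(54.2)),0]); l=g([-h[1],h[0],0])
off=g([0.0002,-0.0006,0.0154])
go(.215*h-.4003*l+g([0,0,.07])-off,False); p,R=st(); print('h in tool',R.T@h,'l',R.T@l,'z',R.T@[0,0,1])
E
```

```text
t 10.0 p [ 0.4274 -0.0255  0.0567] pinch [ 0.4267 -0.0273  0.0753] F [-0.1  0.1 -0.7] w 0.628
  tilt 5.77 az 68.5 ty az 144.33 ty z 0.025 J [ -7.3  -0.8 -33.3  56.    5.6 -61.5]
  -> units [ 0.7  -1.91 -0.01] rows>= 2 per row [ 0.351 -0.955 -0.005]
t 10.0 p [ 0.4274 -0.0255  0.0567] pinch [ 0.4267 -0.0273  0.0753] F [-0.1  0.1 -0.7] w 0.628
  tilt 5.77 az 68.5 ty az 144.33 ty z 0.025 J [ -7.3  -0.8 -33.3  56.    5.6 -61.5]
h in tool [-0.99524232 -0.0022545   0.09740453] l [1.67179565e-04 9.99691256e-01 2.48468089e-02] z [-0.09743048  0.02474488 -0.99493467]
```

Request:
drive_tool([
  {"slide": [0.35,-0.7,0],"spin": 0},
  {"slide": [0.35,-0.7,0],"spin": 0},
  {"slide": [0,-0.5,0],"spin": 0},
  {"slide": [0,0,0],"spin": 0},
])

```text
t: 10.4
ee_pos: [0.4521, -0.0603, 0.0545]
orientation: [178.7, 5.6, -125.9]
ft_force: [0.1, 0.3, -1.7]
width: 0.625
```

```bash
python3 - <<'E'
from h import *
g=np.array
h=g([np.cos(np.radians(54.2)),np.sin(np.radians(54.2)),0]); l=g([-h[1],h[0],0])
off=g([0.0002,-0.0006,0.0154])
go(.225*h-.4003*l+g([0,0,.07])-off,False)
w=cap('wrist'); P=cloud(w); Q=np.stack([P@h,P@l,P[...,2]],-1)
for px in [(222,272),(418,272),(255,211),(390,211)]:
  print(px,Q[px[1]+4,px[0]+ (6 if px[0]<320 else -6)].round(4))
st()
E
```

```text
t 10.4 p [ 0.4521 -0.0603  0.0545] pinch [ 0.4514 -0.062   0.0731] F [ 0.1  0.3 -1.7] w 0.625
  tilt 5.77 az 67.6 ty az 144.26 ty z 0.023 J [-11.3   2.6 -30.2  56.1   5.7 -65.4]
  -> units [-0.49  0.11  0.04] rows>= 1 per row [-0.49   0.107  0.044]
(222, 272) [ 0.1812 -0.4271  0.0971]
(418, 272) [ 0.1816 -0.3766  0.0973]
(255, 211) [ 0.1798 -0.4239  0.0502]
(390, 211) [ 0.18   -0.3762  0.0504]
t 10.45 p [ 0.4512 -0.0598  0.0543] pinch [ 0.4506 -0.0615  0.0729] F [-0.6  1.  -1. ] w 0.622
  tilt 5.77 az 68.2 ty az 144.28 ty z 0.024 J [-11.2   2.6 -30.3  56.1   5.7 -65.4]
```

Request:
drive_tool([
  {"slide": [-0.5,0.05,0.05],"spin": 0},
  {"slide": [-0.5,0,0.05],"spin": 0},
  {"slide": [-0.5,0,0.05],"spin": 0},
  {"slide": [-0.5,0,0.05],"spin": 0},
  {"slide": [-0.5,0,0.05],"spin": 0},
])

```text
t: 10.95
ee_pos: [0.4768, -0.0213, 0.0539]
orientation: [178.8, 4.8, -126.0]
ft_force: [3.9, -5.6, -1.2]
width: 0.625
```

Request:
drive_tool([
  {"slide": [-0.5,0,0.05],"spin": 0},
  {"slide": [-0.5,0,0.05],"spin": 0},
])

```text
t: 11.15
ee_pos: [0.4922, -0.0015, 0.0546]
orientation: [178.8, 5.5, -125.8]
ft_force: [1.8, -5.7, -0.3]
width: 0.628
```

```bash
python3 - <<'E'
from h import *
g=np.array
h=g([np.cos(np.radians(54.2)),np.sin(np.radians(54.2)),0]); l=g([-h[1],h[0],0])
off=g([0.0002,-0.0006,0.0154])
go(.3032*h-.4003*l+g([0,0,.07])-off,False); p,R=st(); print((p+off)@h,(p+off)@l)
E
```

```text
t 11.15 p [ 0.4922 -0.0015  0.0546] pinch [ 0.4914 -0.0032  0.0732] F [ 1.8 -5.7 -0.3] w 0.628
  tilt 5.69 az 66.8 ty az 144.32 ty z 0.022 J [ -3.4   5.7 -26.8  55.6   5.3 -57.6]
  -> units [-0.84  0.01  0.08] rows>= 1 per row [-0.841  0.011  0.083]
t 11.15 p [ 0.4922 -0.0015  0.0546] pinch [ 0.4914 -0.0032  0.0732] F [ 1.8 -5.7 -0.3] w 0.628
  tilt 5.69 az 66.8 ty az 144.32 ty z 0.022 J [ -3.4   5.7 -26.8  55.6   5.3 -57.6]
0.2862993041601585 -0.4005627865949986
```

Going on smoothly with low force; push home.

Request:
drive_tool([
  {"slide": [-0.4,0,0.04],"spin": 0},
  {"slide": [-0.3,0,0.03],"spin": 0},
  {"slide": [-0.2,0,0.02],"spin": 0},
])

```text
t: 11.45
ee_pos: [0.5027, 0.0131, 0.0544]
orientation: [178.8, 5.5, -125.8]
ft_force: [2.5, -5.8, -1.8]
width: 0.629
```

Request:
drive_tool([
  {"slide": [-0.1,0,0.01],"spin": 0},
  {"slide": [-0.1,0,0.01],"spin": 0},
  {"slide": [0,0,0],"spin": 0},
])

```text
t: 11.75
ee_pos: [0.5029, 0.0134, 0.0543]
orientation: [178.8, 5.1, -125.9]
ft_force: [-5.7, -19.1, 5.0]
width: 0.625
```

```bash
python3 - <<'E'
from h import *
g=np.array
h=g([np.cos(np.radians(54.2)),np.sin(np.radians(54.2)),0]); l=g([-h[1],h[0],0])
off=g([0.0002,-0.0006,0.0154])
p,R=st(); print((p+off)@h,(p+off)@l, 'F along',arm.sense()['ft_force']@h)
E
```

```text
t 11.75 p [0.5029 0.0134 0.0543] pinch [0.5023 0.0118 0.0729] F [ -5.7 -19.1   5. ] w 0.625
  tilt 5.26 az 67.2 ty az 144.24 ty z 0.021 J [ -1.4   6.9 -25.5  55.7   4.9 -55.5]
0.3046640408475386 -0.40058670047955997 F along -18.856723759618724
```

Request:
drive_tool([
  {"slide": [0,0,0],"spin": 0},
  {"slide": [0,0,0],"spin": 0},
  {"slide": [0,0,0],"spin": 0},
], jaw=1)

```text
t: 12.05
ee_pos: [0.5039, 0.0172, 0.0542]
orientation: [178.6, 5.6, -125.7]
ft_force: [-0.2, 0.3, -0.1]
width: 0.999
```

Request:
drive_tool([
  {"slide": [0,0,-0.6],"spin": 0},
  {"slide": [0,0,-1],"spin": 0},
  {"slide": [0,0,-1],"spin": 0},
  {"slide": [0,0,-1],"spin": 0},
  {"slide": [0,0,-1],"spin": 0},
])

```text
t: 12.55
ee_pos: [0.5004, 0.0081, 0.1476]
orientation: [178.6, 5.6, -125.8]
ft_force: [0.1, -0.3, -0.7]
width: 1.001
```

Request:
drive_tool([
  {"slide": [0,0,-1],"spin": 0},
  {"slide": [0,0,-1],"spin": 0},
  {"slide": [0,0,-1],"spin": 0},
  {"slide": [0,0,-1],"spin": 0},
  {"slide": [0,0,-1],"spin": 0},
])

```text
t: 13.05
ee_pos: [0.4964, -0.0013, 0.2471]
orientation: [178.6, 5.6, -125.8]
ft_force: [0.9, 0.4, -1.7]
width: 1.002
```

```bash
python3 - <<'E'
from h import *
g=np.array
h=g([np.cos(np.radians(54.2)),np.sin(np.radians(54.2)),0]); l=g([-h[1],h[0],0])
p,R=st()
s=cap('scene','s3'); P=cloud(s); Q=np.stack([P@h,P@l,P[...,2]],-1)
hs=cv2.cvtColor(np.ascontiguousarray(s['pixels']),cv2.COLOR_RGB2HSV); H,S,V=[hs[...,i].astype(int) for i in range(3)]
m=(abs(Q[...,0]-.30)<.08)&(abs(Q[...,1]+.40)<.06)&(Q[...,2]>.09)&(Q[...,2]<.12)&(H>8)&(H<20)&(S>190); q=Q[m]; print(len(q),cv2.minAreaRect(q[:,:2].astype(np.float32)),np.median(q[:,2]))
m=(abs(Q[...,0]-.30)<.08)&(abs(Q[...,1]+.40)<.06)&(Q[...,2]>.08)&(H<5)&(S>150); q=Q[m]; print(len(q),np.percentile(q,[5,50,95],axis=0).round(3) if len(q) else '')
# waypoint az 49 r .6 z .45
go(g([.6*np.cos(np.radians(49)),.6*np.sin(np.radians(49)),.40]),False)
E
```

```text
t 13.05 p [ 0.4964 -0.0013  0.2471] pinch [ 0.4957 -0.003   0.2657] F [ 0.9  0.4 -1.7] w 1.002
  tilt 5.80 az 67.7 ty az 144.36 ty z 0.024 J [ -3.4   2.5  -5.7  80.    5.5 -57.6]
744 ((0.3039240837097168, -0.4012489914894104), (0.05895373597741127, 0.0714300125837326), 89.34757995605469) 0.09491394527689268
102 [[ 0.279 -0.432  0.088]
 [ 0.343 -0.405  0.1  ]
 [ 0.345 -0.363  0.264]]
t 13.1 p [ 0.4975 -0.0015  0.2504] pinch [ 0.4967 -0.0032  0.269 ] F [-0.2 -0.3  2.4] w 1.001
  tilt 5.89 az 65.4 ty az 144.35 ty z 0.020 J [ -3.4   2.4  -5.4  80.1   5.5 -57.6]
  -> units [-16.07  17.6   -5.54] rows>= 18 per row [-0.893  0.978 -0.308]
```

Request:
drive_tool([
  {"slide": [0,0,-0.4],"spin": 1},
  {"slide": [0,0,-0.4],"spin": 1},
  {"slide": [0,0,-0.4],"spin": 1},
  {"slide": [0,0,-0.4],"spin": 1},
  {"slide": [0,0,-0.4],"spin": 1},
])

```text
t: 13.6
ee_pos: [0.4949, -0.0049, 0.2859]
orientation: [176.1, 4.3, -154.7]
ft_force: [0.2, -0.0, 0.2]
width: 0.999
```

Request:
drive_tool([
  {"slide": [0,0,-0.4],"spin": 1},
  {"slide": [0,0,-0.4],"spin": 1},
  {"slide": [0,0,-0.4],"spin": 1},
  {"slide": [0,0,-0.4],"spin": 1},
  {"slide": [0,0,-0.4],"spin": 1},
])

```text
t: 14.1
ee_pos: [0.4934, -0.0087, 0.3257]
orientation: [174.5, 1.9, 176.7]
ft_force: [0.3, -0.1, 0.7]
width: 1.003
```

Request:
drive_tool([
  {"slide": [0,0,-0.4],"spin": 1},
  {"slide": [0,0,-0.4],"spin": 1},
  {"slide": [0,0,-0.4],"spin": 1},
  {"slide": [0,0,-0.4],"spin": 1},
  {"slide": [0,0,-0.4],"spin": 1},
])

```text
t: 14.6
ee_pos: [0.4919, -0.0124, 0.3655]
orientation: [174.3, -1.0, 148.2]
ft_force: [0.1, 0.7, -0.9]
width: 1.001
```

Request:
drive_tool([
  {"slide": [0,0,-0.4],"spin": 0.93},
])

```text
t: 14.7
ee_pos: [0.4916, -0.0131, 0.3735]
orientation: [174.4, -1.5, 142.9]
ft_force: [-0.1, -0.1, -0.4]
width: 0.999
```

```bash
python3 - <<'E'
from h import *
a=np.radians(49); go([.58*np.cos(a),.58*np.sin(a),.45],False)
E
```

```text
t 14.7 p [ 0.4916 -0.0131  0.3735] pinch [ 0.4909 -0.0149  0.3921] F [-0.1 -0.1 -0.4] w 0.999
  tilt 5.79 az 67.9 ty az 52.72 ty z 0.097 J [-4.9  4.5 12.6 96.4  5.5 32.4]
  -> units [18.13 14.88 -1.91] rows>= 19 per row [ 0.954  0.783 -0.101]
```

Request:
drive_tool([
  {"slide": [0.95,0.78,-0.1],"spin": 0},
  {"slide": [0.95,0.78,-0.1],"spin": 0},
  {"slide": [0.95,0.78,-0.1],"spin": 0},
  {"slide": [0.95,0.78,-0.1],"spin": 0},
  {"slide": [0.95,0.78,-0.1],"spin": 0},
])

```text
t: 15.2
ee_pos: [0.4617, 0.1057, 0.3933]
orientation: [174.4, -1.5, 143.1]
ft_force: [1.1, 0.7, 0.4]
width: 1.003
```

Request:
drive_tool([
  {"slide": [0.95,0.78,-0.1],"spin": 0},
  {"slide": [0.95,0.78,-0.1],"spin": 0},
  {"slide": [0.95,0.78,-0.1],"spin": 0},
  {"slide": [0.95,0.78,-0.1],"spin": 0},
  {"slide": [0.95,0.78,-0.1],"spin": 0},
])

```text
t: 15.7
ee_pos: [0.4321, 0.2238, 0.4133]
orientation: [174.4, -1.5, 143.1]
ft_force: [0.6, -0.3, 0.5]
width: 1.0
```

Request:
drive_tool([
  {"slide": [0.95,0.78,-0.1],"spin": 0},
  {"slide": [0.95,0.78,-0.1],"spin": 0},
  {"slide": [0.95,0.78,-0.1],"spin": 0},
  {"slide": [0.95,0.78,-0.1],"spin": 0},
  {"slide": [0.95,0.78,-0.1],"spin": 0},
])

```text
t: 16.2
ee_pos: [0.4026, 0.3418, 0.4333]
orientation: [174.4, -1.5, 143.1]
ft_force: [1.2, -0.7, 0.1]
width: 0.995
```

Request:
drive_tool([
  {"slide": [0.95,0.78,-0.1],"spin": 0},
  {"slide": [0.95,0.78,-0.1],"spin": 0},
  {"slide": [0.95,0.78,-0.1],"spin": 0},
  {"slide": [0.95,0.78,-0.1],"spin": 0},
])

```text
t: 16.6
ee_pos: [0.379, 0.4362, 0.4493]
orientation: [174.4, -1.5, 143.1]
ft_force: [1.2, 0.4, 0.0]
width: 0.996
```

Request:
drive_tool([
  {"slide": [0,1,-1],"spin": 0},
  {"slide": [0,1,-1],"spin": 0},
  {"slide": [0,1,-1],"spin": 0},
  {"slide": [0,1,-1],"spin": 0},
  {"slide": [0,1,-1],"spin": 0},
])

```text
t: 17.1
ee_pos: [0.4165, 0.4854, 0.5034]
orientation: [170.4, -1.2, 143.1]
ft_force: [-0.1, 0.4, 0.1]
width: 1.006
```

```bash
python3 - <<'E'
from h import *
p,R=st(); print(R.T@[np.cos(np.radians(49)),np.sin(np.radians(49)),0],R.T@[0,0,1])
E
```

```text
t 17.1 p [0.4165 0.4854 0.5034] pinch [0.415  0.4826 0.5218] F [-0.1  0.4  0.1] w 1.006
  tilt 9.64 az 60.4 ty az 52.85 ty z 0.166 J [ 48.4  27.4  62.6 115.8   2.   85.6]
[-0.07083451  0.98390516  0.16405216] [ 0.02179926  0.16595295 -0.9858927 ]
```

Request:
drive_tool([
  {"slide": [-0.07,1,-1],"spin": 0},
  {"slide": [-0.07,1,-1],"spin": 0},
  {"slide": [-0.07,1,-1],"spin": 0},
  {"slide": [-0.07,1,-1],"spin": 0},
  {"slide": [-0.07,1,-1],"spin": 0},
])

```text
t: 17.6
ee_pos: [0.4383, 0.5068, 0.5347]
orientation: [164.3, -0.9, 143.0]
ft_force: [-0.1, -1.3, 0.5]
width: 0.998
```

Request:
drive_tool([
  {"slide": [-0.07,1,-1],"spin": 0},
  {"slide": [-0.07,1,-1],"spin": 0},
  {"slide": [-0.07,1,-1],"spin": 0},
  {"slide": [-0.07,1,-1],"spin": 0},
  {"slide": [-0.07,1,-1],"spin": 0},
])

```text
t: 18.1
ee_pos: [0.4459, 0.5114, 0.5715]
orientation: [158.9, -0.5, 142.8]
ft_force: [0.1, 0.2, 1.3]
width: 1.0
```

```bash
python3 - <<'E'
from h import *
p,R=st(); print(R.T@[np.cos(np.radians(49)),np.sin(np.radians(49)),0],R.T@[0,0,1])
E
```

```text
t 18.1 p [0.4459 0.5114 0.5715] pinch [0.442  0.506  0.5889] F [0.1 0.2 1.3] w 1.0
  tilt 21.12 az 54.2 ty az 52.64 ty z 0.360 J [ 47.9  30.4  77.1 115.8   2.3  85.6]
[-0.06697032  0.93097317  0.35889264] [ 0.00913657  0.3602573  -0.93280823]
```

Request:
drive_tool([
  {"slide": [0,1,-1],"spin": 0},
  {"slide": [0,1,-1],"spin": 0},
  {"slide": [0,1,-1],"spin": 0},
  {"slide": [0,1,-1],"spin": 0},
  {"slide": [0,1,-1],"spin": 0},
])

```text
t: 18.6
ee_pos: [0.4251, 0.4926, 0.6121]
orientation: [155.4, -0.4, 142.8]
ft_force: [0.7, 0.7, 0.3]
width: 1.001
```

```bash
python3 - <<'E'
from h import *
p,R=st()
E
```

```text
t 18.6 p [0.4251 0.4926 0.6121] pinch [0.4205 0.4864 0.6291] F [0.7 0.7 0.3] w 1.001
  tilt 24.58 az 53.7 ty az 52.61 ty z 0.416 J [ 48.2  26.8  77.1 115.8   2.3  86. ]
```

Request:
drive_tool([
  {"slide": [0,0.5,-1],"spin": 0},
  {"slide": [0,0.5,-1],"spin": 0},
  {"slide": [0,0.5,-1],"spin": 0},
  {"slide": [0,0.5,-1],"spin": 0},
])

```text
t: 19.0
ee_pos: [0.4074, 0.4728, 0.647]
orientation: [152.3, -0.2, 142.7]
ft_force: [-0.3, 1.3, 0.4]
width: 1.002
```

```bash
python3 - <<'E'
from h import *
p,R=st()
E
```

```text
t 19.0 p [0.4074 0.4728 0.647 ] pinch [0.4022 0.4658 0.6636] F [-0.3  1.3  0.4] w 1.002
  tilt 27.71 az 53.2 ty az 52.59 ty z 0.465 J [ 48.1  23.7  77.1 115.8   2.3  86.1]
```

Request:
drive_tool([
  {"slide": [0,0.5,-1],"spin": 0},
  {"slide": [0,0.5,-1],"spin": 0},
  {"slide": [0,0.5,-1],"spin": 0},
])

```text
t: 19.3
ee_pos: [0.3933, 0.457, 0.6721]
orientation: [150.0, -0.1, 142.7]
ft_force: [-0.5, 0.8, -0.2]
width: 1.002
```

```bash
python3 - <<'E'
from h import *
p,R=st(); t=R[:,2]; gp=np.array([.498,-.343,.114])
go([.40,.30,.42]); d=go(gp-.12*t)
E
```

```text
t 19.3 p [0.3933 0.457  0.6721] pinch [0.3877 0.4496 0.6883] F [-0.5  0.8 -0.2] w 1.002
  tilt 30.05 az 52.9 ty az 52.58 ty z 0.501 J [ 48.1  21.3  77.1 115.8   2.4  86.1]
t 19.3 p [0.3933 0.457  0.6721] pinch [0.3877 0.4496 0.6883] F [-0.5  0.8 -0.2] w 1.002
  tilt 30.05 az 52.9 ty az 52.58 ty z 0.501 J [ 48.1  21.3  77.1 115.8   2.4  86.1]
  -> units [ -5.06 -11.53   8.81] rows>= 12 per row [-0.421 -0.961  0.734]
t 19.3 p [0.3933 0.457  0.6721] pinch [0.3877 0.4496 0.6883] F [-0.5  0.8 -0.2] w 1.002
  tilt 30.05 az 52.9 ty az 52.58 ty z 0.501 J [ 48.1  21.3  77.1 115.8   2.4  86.1]
  -> units [-28.49 -38.72   4.7 ] rows>= 39 per row [-0.731 -0.993  0.121]
```

Request:
drive_tool([
  {"slide": [-0.42,-0.96,0.73],"spin": 0},
  {"slide": [-0.42,-0.96,0.73],"spin": 0},
  {"slide": [-0.42,-0.96,0.73],"spin": 0},
  {"slide": [-0.42,-0.96,0.73],"spin": 0},
  {"slide": [-0.42,-0.96,0.73],"spin": 0},
])

```text
t: 19.8
ee_pos: [0.399, 0.4035, 0.5784]
orientation: [150.0, -0.1, 142.7]
ft_force: [-0.3, 0.2, 0.5]
width: 1.001
```

Request:
drive_tool([
  {"slide": [-0.42,-0.96,0.73],"spin": 0},
  {"slide": [-0.42,-0.96,0.73],"spin": 0},
  {"slide": [-0.42,-0.96,0.73],"spin": 0},
  {"slide": [-0.42,-0.96,0.73],"spin": 0},
  {"slide": [-0.42,-0.96,0.73],"spin": 0},
])

```text
t: 20.3
ee_pos: [0.4041, 0.3413, 0.4671]
orientation: [150.0, -0.1, 142.7]
ft_force: [-0.3, -0.1, 0.3]
width: 1.0
```

Request:
drive_tool([
  {"slide": [-0.42,-0.96,0.73],"spin": 0},
  {"slide": [-0.42,-0.96,0.73],"spin": 0},
  {"slide": [-0.87,-1,-0.15],"spin": 0},
  {"slide": [-0.87,-1,-0.15],"spin": 0},
  {"slide": [-0.87,-1,-0.15],"spin": 0},
])

```text
t: 20.8
ee_pos: [0.4131, 0.2397, 0.4007]
orientation: [150.0, -0.1, 142.7]
ft_force: [0.3, -0.1, -0.2]
width: 0.998
```

Request:
drive_tool([
  {"slide": [-0.87,-1,-0.15],"spin": 0},
  {"slide": [-0.87,-1,-0.15],"spin": 0},
  {"slide": [-0.87,-1,-0.15],"spin": 0},
  {"slide": [-0.87,-1,-0.15],"spin": 0},
  {"slide": [-0.87,-1,-0.15],"spin": 0},
])

```text
t: 21.3
ee_pos: [0.4253, 0.112, 0.3638]
orientation: [150.0, -0.1, 142.7]
ft_force: [0.7, -0.5, 0.4]
width: 1.003
```

```bash
python3 - <<'E'
from h import *
p,R=st(); t=R[:,2]; gp=np.array([.498,-.343,.114])
d=go(gp-.12*t)
E
```

```text
t 21.3 p [0.4253 0.112  0.3638] pinch [0.4196 0.1046 0.38  ] F [ 0.7 -0.5  0.4] w 1.003
  tilt 30.02 az 52.8 ty az 52.60 ty z 0.500 J [ -1.  -17.2 -13.5  74.9  23.8  40.4]
t 21.3 p [0.4253 0.112  0.3638] pinch [0.4196 0.1046 0.38  ] F [ 0.7 -0.5  0.4] w 1.003
  tilt 30.02 az 52.8 ty az 52.60 ty z 0.500 J [ -1.  -17.2 -13.5  74.9  23.8  40.4]
  -> units [-16.71 -19.99  -2.22] rows>= 20 per row [-0.836 -0.999 -0.111]
```

Request:
drive_tool([
  {"slide": [-0.84,-1,-0.11],"spin": 0},
  {"slide": [-0.84,-1,-0.11],"spin": 0},
  {"slide": [-0.84,-1,-0.11],"spin": 0},
  {"slide": [-0.84,-1,-0.11],"spin": 0},
  {"slide": [-0.84,-1,-0.11],"spin": 0},
])

```text
t: 21.8
ee_pos: [0.4362, -0.0121, 0.3231]
orientation: [150.0, -0.1, 142.6]
ft_force: [0.7, 0.7, -0.4]
width: 1.003
```

Request:
drive_tool([
  {"slide": [-0.84,-1,-0.11],"spin": 0},
  {"slide": [-0.84,-1,-0.11],"spin": 0},
  {"slide": [-0.84,-1,-0.11],"spin": 0},
  {"slide": [-0.84,-1,-0.11],"spin": 0},
  {"slide": [-0.84,-1,-0.11],"spin": 0},
])

```text
t: 22.3
ee_pos: [0.4471, -0.1363, 0.2823]
orientation: [150.0, -0.1, 142.6]
ft_force: [0.2, -0.6, 0.5]
width: 1.0
```

Request:
drive_tool([
  {"slide": [-0.84,-1,-0.11],"spin": 0},
  {"slide": [-0.84,-1,-0.11],"spin": 0},
  {"slide": [-0.84,-1,-0.11],"spin": 0},
  {"slide": [-0.84,-1,-0.11],"spin": 0},
  {"slide": [-0.84,-1,-0.11],"spin": 0},
])

```text
t: 22.8
ee_pos: [0.458, -0.2604, 0.2416]
orientation: [150.0, -0.1, 142.6]
ft_force: [0.8, 0.1, 0.4]
width: 0.997
```

Request:
drive_tool([
  {"slide": [-0.84,-1,-0.11],"spin": 0},
  {"slide": [-0.84,-1,-0.11],"spin": 0},
  {"slide": [-0.84,-1,-0.11],"spin": 0},
  {"slide": [-0.8,-1,-0.11],"spin": 0},
  {"slide": [-0.7,-0.9,0],"spin": 0},
])

```text
t: 23.3
ee_pos: [0.4678, -0.3803, 0.2]
orientation: [150.0, -0.1, 142.6]
ft_force: [-0.4, 0.9, 0.4]
width: 1.0
```

```bash
python3 - <<'E'
from h import *
p,R=st(); t=R[:,2]; gp=np.array([.498,-.343,.114])
d=go(gp-.06*t)
w=cap('wrist','w4'); P=cloud(w); X,Y,Z=P[...,0],P[...,1],P[...,2]
hs=cv2.cvtColor(np.ascontiguousarray(w['pixels']),cv2.COLOR_RGB2HSV)
m=(np.hypot(X-.498,Y+.343)<.09)&(Z>.092)&(Z<.15)&(hs[...,0]<25)&(hs[...,1]>50)
q=P[m]; print(len(q))
r=cv2.minAreaRect(q[:,:2].astype(np.float32)); print(r,np.percentile(q[:,2],[1,50,99]))
hd=np.radians(53); u=np.array([np.cos(hd),np.sin(hd),0]); n=np.array([np.cos(np.radians(30))*u[0],np.cos(np.radians(30))*u[1],.5]); a=np.array([-.5*u[0],-.5*u[1],np.cos(np.radians(30))])
print('along n',np.percentile((q-gp)@n,[1,5,50,95,99]).round(4),'along up-lean',np.percentile((q-gp)@a,[1,5,50,95,99]).round(4),'y',np.percentile((q-gp)@[-u[1],u[0],0],[1,99]).round(4))
E
```

```text
t 23.3 p [ 0.4678 -0.3803  0.2   ] pinch [ 0.4621 -0.3877  0.2162] F [-0.4  0.9  0.4] w 1.0
  tilt 29.97 az 52.8 ty az 52.56 ty z 0.499 J [-52.8  21.1   6.5  84.2  28.8 -17.6]
t 23.3 p [ 0.4678 -0.3803  0.2   ] pinch [ 0.4621 -0.3877  0.2162] F [-0.4  0.9  0.4] w 1.0
  tilt 29.97 az 52.8 ty az 52.56 ty z 0.499 J [-52.8  21.1   6.5  84.2  28.8 -17.6]
  -> units [-0.08 -0.07  2.86] rows>= 3 per row [-0.026 -0.023  0.952]
5422
((0.49698734283447266, -0.3425588309764862), (0.03462278097867966, 0.10942467302083969), 53.90841293334961) [0.12443998 0.13009946 0.13543471]
along n [-0.0082 -0.0074  0.0016  0.0106  0.0116] along up-lean [0.015  0.0166 0.0177 0.0188 0.0192] y [-0.0529  0.0536]
```

View pics/w4.png

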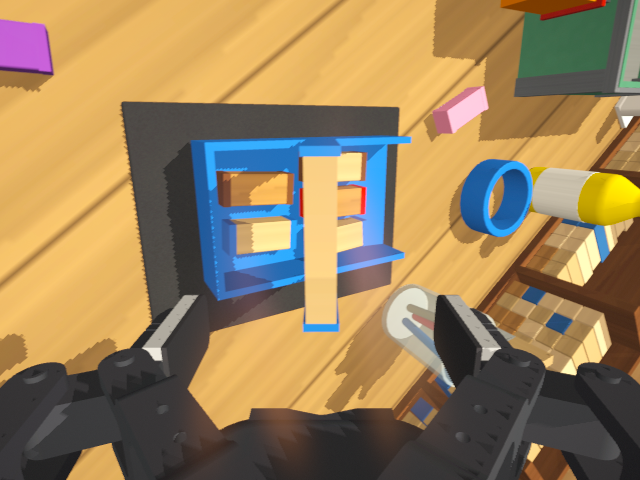

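Request:
drive_tool([
  {"slide": [-0.02,0,0.97],"spin": 0},
  {"slide": [-0.02,0,0.97],"spin": 0},
  {"slide": [-0.02,0,0.97],"spin": 0},
  {"slide": [0,0,0.97],"spin": 0},
  {"slide": [0,0,0.97],"spin": 0},
])

```text
t: 23.85
ee_pos: [0.4981, -0.3407, 0.1158]
orientation: [150.0, -0.1, 142.7]
ft_force: [-0.0, -0.4, -0.5]
width: 1.001
```

Request:
drive_tool([
  {"slide": [0,0,0.9],"spin": 0},
  {"slide": [0,0,0],"spin": 0},
])

```text
t: 24.05
ee_pos: [0.5028, -0.332, 0.0987]
orientation: [150.0, -0.3, 142.7]
ft_force: [-0.7, 0.6, -0.2]
width: 1.0
```

```bash
python3 - <<'E'
from h import *
go([.4988,-.342,.1147])
E
```

```text
t 24.05 p [ 0.5028 -0.332   0.0987] pinch [ 0.4972 -0.3395  0.1149] F [-0.7  0.6 -0.2] w 1.0
  tilt 30.00 az 53.3 ty az 52.53 ty z 0.500 J [-47.4  21.   -6.4  68.7  29.4 -11.6]
  -> units [-0.14 -0.05 -0.02] rows>= 1 per row [-0.138 -0.049 -0.015]
```

Close on the bar.

Request:
drive_tool([
  {"slide": [-0.1,-0.04,0],"spin": 0},
  {"slide": [0,0,0],"spin": 0},
  {"slide": [0,0,0],"spin": 0},
  {"slide": [0,0,0],"spin": 0},
  {"slide": [0,0,0],"spin": 0},
], jaw=-1)

```text
t: 24.55
ee_pos: [0.5046, -0.3362, 0.1008]
orientation: [150.0, -0.1, 142.6]
ft_force: [-1.2, -1.4, 3.0]
width: 0.223
```

Request:
drive_tool([
  {"slide": [0,0,0],"spin": 0},
  {"slide": [0,0,0],"spin": 0},
  {"slide": [0,0,0],"spin": 0},
])

```text
t: 24.85
ee_pos: [0.5046, -0.3361, 0.1008]
orientation: [150.0, -0.1, 142.6]
ft_force: [-3.3, -1.7, 3.4]
width: 0.223
```

```bash
python3 - <<'E'
from h import *
p,R=st(); print('up in tool',R.T@[0,0,1])
# spin simulation: rotate about t by -psi (spin negative), tray edge & corners
t=R[:,2]; u=np.array([np.cos(np.radians(53)),np.sin(np.radians(53)),0]); v=np.array([-u[1],u[0],0]); w=np.array([0,0,1.])
for psi in range(0,181,20):
    r=Ro.from_rotvec(-np.radians(psi)*t).as_matrix()
    x,y,z=r@u,r@v,r@w
    e=.135*x-.1*z; c=[a*x+b*y+k*z for a in (-.055,.135) for b in (-.06,.06) for k in (-.11,-.065)]
    lowest=min(q[2] for q in c)
    print(psi,'tilt %.0f'%np.degrees(np.arccos(z[2])),'x slope %.0f y slope %.0f'%(np.degrees(np.arcsin(-x[2])),np.degrees(np.arcsin(-y[2]))),'edge along,lat,z',(e@u).round(3),(e@v).round(3),e[2].round(3),'low',round(lowest,3))
E
```

```text
t 24.85 p [ 0.5046 -0.3361  0.1008] pinch [ 0.499  -0.3436  0.117 ] F [-3.3 -1.7  3.4] w 0.223
  tilt 29.95 az 52.8 ty az 52.58 ty z 0.499 J [-47.5  21.2  -5.9  68.8  29.4 -11.7]
up in tool [ 0.00155602  0.49930712 -0.86642367]
0 tilt 0 x slope -0 y slope -0 edge along,lat,z 0.135 0.0 -0.1 low -0.11
20 tilt 10 x slope 2 y slope 10 edge along,lat,z 0.131 0.023 -0.102 low -0.122
40 tilt 20 x slope 6 y slope 19 edge along,lat,z 0.121 0.043 -0.108 low -0.137
60 tilt 29 x slope 13 y slope 26 edge along,lat,z 0.106 0.058 -0.117 low -0.152
80 tilt 37 x slope 21 y slope 29 edge along,lat,z 0.087 0.066 -0.128 low -0.165
100 tilt 45 x slope 31 y slope 29 edge along,lat,z 0.067 0.066 -0.14 low -0.176
120 tilt 51 x slope 41 y slope 25 edge along,lat,z 0.048 0.058 -0.15 low -0.182
140 tilt 56 x slope 50 y slope 19 edge along,lat,z 0.032 0.043 -0.159 low -0.184
160 tilt 59 x slope 57 y slope 10 edge along,lat,z 0.022 0.022 -0.165 low -0.18
180 tilt 60 x slope 60 y slope -0 edge along,lat,z 0.019 -0.001 -0.167 low -0.172
```

Request:
drive_tool([
  {"slide": [0,0.15,-0.26],"spin": 0},
  {"slide": [0,0.3,-0.52],"spin": 0},
  {"slide": [0,0.5,-0.87],"spin": 0},
  {"slide": [0,0.5,-0.87],"spin": 0},
  {"slide": [0,0.5,-0.87],"spin": 0},
])

```text
t: 25.35
ee_pos: [0.5046, -0.3355, 0.1795]
orientation: [150.0, -0.2, 142.7]
ft_force: [0.3, -0.2, -4.0]
width: 0.226
```

Request:
drive_tool([
  {"slide": [0,0.5,-0.87],"spin": 0},
  {"slide": [0,0.5,-0.87],"spin": 0},
  {"slide": [0,0.5,-0.87],"spin": 0},
  {"slide": [0,0.5,-0.87],"spin": 0},
  {"slide": [0,0.5,-0.87],"spin": 0},
])

```text
t: 25.85
ee_pos: [0.5047, -0.3357, 0.2801]
orientation: [150.0, -0.2, 142.7]
ft_force: [-0.5, 0.8, -3.6]
width: 0.227
```

```bash
python3 - <<'E'
from h import *
go([.574,.045,.32]); cap('scene','s5')
E
```

```text
t 25.85 p [ 0.5047 -0.3357  0.2801] pinch [ 0.4991 -0.3432  0.2963] F [-0.5  0.8 -3.6] w 0.227
  tilt 29.97 az 53.0 ty az 52.59 ty z 0.500 J [-47.5  19.1  13.8  90.7  29.4 -11.7]
  -> units [ 8.79 15.92  7.84] rows>= 16 per row [0.549 0.995 0.49 ]
```

View pics/s5.png

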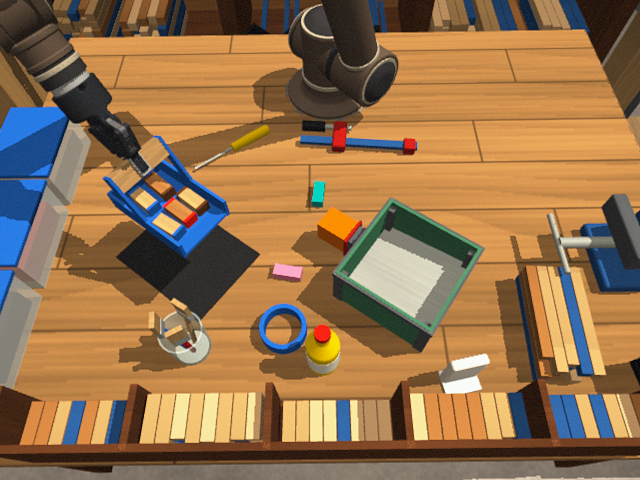

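Request:
drive_tool([
  {"slide": [0.13,0.24,0.12],"spin": 0},
  {"slide": [0.26,0.48,0.24],"spin": 0},
  {"slide": [0.44,0.8,0.39],"spin": 0},
  {"slide": [0.44,0.8,0.39],"spin": 0},
  {"slide": [0.44,0.8,0.39],"spin": 0},
])

```text
t: 26.4
ee_pos: [0.5193, -0.2582, 0.2821]
orientation: [150.0, -0.3, 142.7]
ft_force: [0.4, -0.3, -3.7]
width: 0.224
```

Request:
drive_tool([
  {"slide": [0.44,0.8,0.39],"spin": 0},
  {"slide": [0.44,0.8,0.39],"spin": 0},
  {"slide": [0.44,0.8,0.39],"spin": 0},
  {"slide": [0.44,0.8,0.39],"spin": 0},
  {"slide": [0.44,0.8,0.39],"spin": 0},
])

```text
t: 26.9
ee_pos: [0.5378, -0.1608, 0.2884]
orientation: [150.0, -0.3, 142.7]
ft_force: [-0.2, 0.2, -2.8]
width: 0.226
```

Request:
drive_tool([
  {"slide": [0.44,0.8,0.39],"spin": 0},
  {"slide": [0.44,0.8,0.39],"spin": 0},
  {"slide": [0.44,0.8,0.39],"spin": 0},
  {"slide": [0.44,0.8,0.39],"spin": 0},
  {"slide": [0.44,0.8,0.39],"spin": 0},
])

```text
t: 27.4
ee_pos: [0.5563, -0.0636, 0.2945]
orientation: [150.1, -0.3, 142.7]
ft_force: [0.1, -0.5, -4.5]
width: 0.225
```

Request:
drive_tool([
  {"slide": [0.44,0.8,0.39],"spin": 0},
  {"slide": [0.44,0.8,0.39],"spin": 0},
  {"slide": [0.44,0.8,0.39],"spin": 0},
  {"slide": [0.44,0.8,0.39],"spin": 0},
  {"slide": [0.44,0.8,0.39],"spin": 0},
])

```text
t: 27.9
ee_pos: [0.5749, 0.0335, 0.3006]
orientation: [150.1, -0.3, 142.7]
ft_force: [0.2, -0.7, -4.5]
width: 0.229
```

Request:
drive_tool([
  {"slide": [0.26,0.48,0.24],"spin": 0},
  {"slide": [0.13,0.24,0.12],"spin": 0},
])

```text
t: 28.1
ee_pos: [0.5789, 0.0506, 0.3024]
orientation: [150.1, -0.2, 142.8]
ft_force: [0.3, -0.4, -3.3]
width: 0.229
```

```bash
python3 - <<'E'
from h import *
go([.574,.045,.32])
p,R=st(); p=p-.0187*R[:,2]
# rows for phase B: 18 rows spin -1 from psi 80, moving G by D overall
D=np.array([.602,.149,.295])-np.array([.574,.045,.32])
for i in range(18):
    r=Ro.from_rotvec(-np.radians(80+5.73*(i+.5))*R[:,2]).as_matrix()@R
    print(i,(r.T@(D/18)/.02).round(2))
E
```

```text
t 28.1 p [0.5789 0.0506 0.3024] pinch [0.5733 0.0431 0.3186] F [ 0.3 -0.4 -3.3] w 0.229
  tilt 29.93 az 53.2 ty az 52.62 ty z 0.499 J [-7.8 -0.2 -7.  67.7 25.9 33.1]
  -> units [ 0.03  0.12 -0.01] rows>= 1 per row [ 0.03   0.116 -0.013]
t 28.1 p [0.5789 0.0506 0.3024] pinch [0.5733 0.0431 0.3186] F [ 0.3 -0.4 -3.3] w 0.229
  tilt 29.93 az 53.2 ty az 52.62 ty z 0.499 J [-7.8 -0.2 -7.  67.7 25.9 33.1]
0 [-0.19  0.14  0.2 ]
1 [-0.2   0.12  0.2 ]
2 [-0.21  0.1   0.2 ]
3 [-0.22  0.08  0.2 ]
4 [-0.23  0.05  0.2 ]
5 [-0.23  0.03  0.2 ]
6 [-0.23  0.01  0.2 ]
7 [-0.23 -0.02  0.2 ]
8 [-0.23 -0.04  0.2 ]
9 [-0.23 -0.06  0.2 ]
10 [-0.22 -0.09  0.2 ]
11 [-0.21 -0.11  0.2 ]
12 [-0.2  -0.13  0.2 ]
13 [-0.18 -0.15  0.2 ]
14 [-0.17 -0.16  0.2 ]
15 [-0.15 -0.18  0.2 ]
16 [-0.13 -0.19  0.2 ]
17 [-0.11 -0.21  0.2 ]
```

Request:
drive_tool([
  {"slide": [0,0,0],"spin": -0.5},
  {"slide": [0,0,0],"spin": -1},
  {"slide": [0,0,0],"spin": -1},
  {"slide": [0,0,0],"spin": -1},
  {"slide": [0,0,0],"spin": -1},
])

```text
t: 28.6
ee_pos: [0.5794, 0.0488, 0.3027]
orientation: [152.6, 12.4, 165.5]
ft_force: [-0.6, -0.2, -3.7]
width: 0.226
```

Request:
drive_tool([
  {"slide": [0,0,0],"spin": -1},
  {"slide": [0,0,0],"spin": -1},
  {"slide": [0,0,0],"spin": -1},
  {"slide": [0,0,0],"spin": -1},
  {"slide": [0,0,0],"spin": -1},
])

```text
t: 29.1
ee_pos: [0.5794, 0.0487, 0.3027]
orientation: [161.4, 23.9, -166.7]
ft_force: [-0.4, 0.3, -3.4]
width: 0.226
```

Request:
drive_tool([
  {"slide": [0,0,0],"spin": -1},
  {"slide": [0,0,0],"spin": -1},
  {"slide": [0,0,0],"spin": -1},
  {"slide": [0,0,0],"spin": -1},
  {"slide": [0,0,0],"spin": -0.5},
])

```text
t: 29.6
ee_pos: [0.5794, 0.0487, 0.3027]
orientation: [174.3, 29.4, -138.5]
ft_force: [-0.3, -0.1, -2.9]
width: 0.226
```

Request:
drive_tool([
  {"slide": [-0.19,0.14,0.2],"spin": -1},
  {"slide": [-0.2,0.12,0.2],"spin": -1},
  {"slide": [-0.21,0.1,0.2],"spin": -1},
  {"slide": [-0.22,0.08,0.2],"spin": -1},
  {"slide": [-0.23,0.05,0.2],"spin": -1},
])

```text
t: 30.1
ee_pos: [0.5881, 0.0777, 0.2957]
orientation: [-169.6, 28.2, -105.7]
ft_force: [1.0, -0.2, -4.2]
width: 0.226
```

Request:
drive_tool([
  {"slide": [-0.23,0.03,0.2],"spin": -1},
  {"slide": [-0.23,0.01,0.2],"spin": -1},
  {"slide": [-0.23,-0.02,0.2],"spin": -1},
  {"slide": [-0.23,-0.04,0.2],"spin": -1},
  {"slide": [-0.23,-0.06,0.2],"spin": -1},
])

```text
t: 30.6
ee_pos: [0.5968, 0.1063, 0.2888]
orientation: [-157.1, 19.8, -75.6]
ft_force: [-0.6, 0.8, -3.5]
width: 0.227
```

Request:
drive_tool([
  {"slide": [-0.22,-0.09,0.2],"spin": -1},
  {"slide": [-0.21,-0.11,0.2],"spin": -1},
  {"slide": [-0.2,-0.13,0.2],"spin": -1},
  {"slide": [-0.18,-0.15,0.2],"spin": -1},
  {"slide": [-0.17,-0.16,0.2],"spin": -1},
])

```text
t: 31.1
ee_pos: [0.6061, 0.1352, 0.2824]
orientation: [-150.8, 6.9, -49.2]
ft_force: [-0.5, -0.7, -2.2]
width: 0.228
```

Request:
drive_tool([
  {"slide": [-0.15,-0.18,0.2],"spin": -1},
  {"slide": [-0.13,-0.19,0.2],"spin": -1},
  {"slide": [-0.11,-0.2,0.2],"spin": -0.4},
  {"slide": [0,0,0],"spin": 0},
  {"slide": [0,0,0],"spin": 0},
])

```text
t: 31.6
ee_pos: [0.6115, 0.1522, 0.2787]
orientation: [-150.0, 0.2, -37.5]
ft_force: [-0.4, -0.4, -2.3]
width: 0.226
```

```bash
python3 - <<'E'
from h import *
st(); cap('scene','s6')
E
```

```text
t 31.6 p [0.6115 0.1522 0.2787] pinch [0.6059 0.1447 0.2949] F [-0.4 -0.4 -2.3] w 0.226
  tilt 29.96 az 52.9 ty az -127.64 ty z -0.499 J [   3.8    1.4   -8.7   59.2   22.2 -134.6]
```

View pics/s6.png

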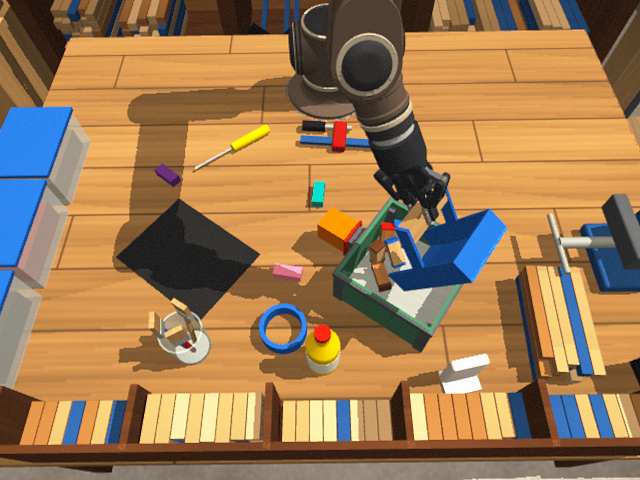

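Request:
drive_tool([
  {"slide": [0,0,0],"spin": 0.3},
  {"slide": [0,0,0],"spin": -0.3},
  {"slide": [0,-0.25,-0.43],"spin": 0},
  {"slide": [0,-0.5,-0.87],"spin": 0},
  {"slide": [0,-0.5,-0.87],"spin": 0},
])

```text
t: 32.15
ee_pos: [0.6117, 0.152, 0.3302]
orientation: [-150.0, 0.2, -37.4]
ft_force: [0.7, 0.7, -2.4]
width: 0.223
```

Request:
drive_tool([
  {"slide": [0,0,-0.2],"spin": 0.5},
  {"slide": [0,0,-0.2],"spin": 1},
  {"slide": [0,0,-0.2],"spin": 1},
  {"slide": [0,0,-0.2],"spin": 1},
  {"slide": [0,0,-0.2],"spin": 1},
])

```text
t: 32.65
ee_pos: [0.6058, 0.144, 0.3476]
orientation: [-152.6, 12.8, -60.3]
ft_force: [-0.2, -0.2, -2.1]
width: 0.229
```

Request:
drive_tool([
  {"slide": [0,0,-0.2],"spin": 1},
  {"slide": [0,0,-0.2],"spin": 1},
  {"slide": [0,0,-0.2],"spin": 1},
  {"slide": [0,0,-0.2],"spin": 1},
  {"slide": [0,0,-0.2],"spin": 1},
])

```text
t: 33.15
ee_pos: [0.5998, 0.136, 0.3649]
orientation: [-161.6, 24.2, -88.2]
ft_force: [-0.7, 0.3, -2.3]
width: 0.227
```

Request:
drive_tool([
  {"slide": [0,0,-0.1],"spin": 1},
  {"slide": [0,0,-0.1],"spin": 1},
  {"slide": [0,0,-0.1],"spin": 1},
  {"slide": [0,0,-0.1],"spin": 1},
  {"slide": [0,0,-0.1],"spin": 1},
])

```text
t: 33.65
ee_pos: [0.5968, 0.1321, 0.3735]
orientation: [-176.3, 29.8, -119.8]
ft_force: [-0.1, -0.4, -2.1]
width: 0.229
```

Request:
drive_tool([
  {"slide": [0,0,0],"spin": 1},
  {"slide": [0,0,0],"spin": 1},
  {"slide": [0,0,0],"spin": 1},
  {"slide": [0,0,0],"spin": 1},
  {"slide": [0,0,0],"spin": 1},
])

```text
t: 34.15
ee_pos: [0.5968, 0.1321, 0.3735]
orientation: [167.7, 27.6, -152.5]
ft_force: [0.2, -0.1, -1.9]
width: 0.224
```

Request:
drive_tool([
  {"slide": [0,0,0],"spin": 1},
  {"slide": [0,0,0],"spin": 1},
  {"slide": [0,0,0],"spin": 1},
  {"slide": [0,0,0],"spin": 1},
  {"slide": [0,0,0],"spin": 1},
])

```text
t: 34.65
ee_pos: [0.5968, 0.1321, 0.3735]
orientation: [155.8, 18.4, 178.0]
ft_force: [-0.1, 0.1, -1.9]
width: 0.224
```

Request:
drive_tool([
  {"slide": [0,0,0],"spin": 1},
  {"slide": [0,0,0],"spin": 1},
  {"slide": [0,0,0],"spin": 1},
  {"slide": [0,0,0],"spin": 1},
  {"slide": [0,0,0],"spin": 1},
])

```text
t: 35.15
ee_pos: [0.5968, 0.1321, 0.3735]
orientation: [150.4, 5.2, 151.9]
ft_force: [-0.6, -0.6, -2.6]
width: 0.22
```

```bash
python3 - <<'E'
from h import *
go([.499,-.3436,.27])
E
```

```text
t 35.15 p [0.5968 0.1321 0.3735] pinch [0.5912 0.1247 0.3897] F [-0.6 -0.6 -2.6] w 0.22
  tilt 30.03 az 52.8 ty az 64.87 ty z 0.492 J [ 1.6  0.9  2.7 71.9 23.  32.4]
  -> units [ -6.38 -23.1   -5.55] rows>= 24 per row [-0.266 -0.963 -0.231]
```

Request:
drive_tool([
  {"slide": [0,0,0],"spin": 0.94},
  {"slide": [0,0,0],"spin": 0.93},
])

```text
t: 35.35
ee_pos: [0.5968, 0.1321, 0.3735]
orientation: [150.0, -0.1, 142.6]
ft_force: [1.2, 0.5, -3.0]
width: 0.226
```

```bash
python3 - <<'E'
from h import *
go([.499,-.3436,.24])
E
```

```text
t 35.35 p [0.5968 0.1321 0.3735] pinch [0.5912 0.1246 0.3897] F [ 1.2  0.5 -3. ] w 0.226
  tilt 30.03 az 52.8 ty az 52.56 ty z 0.500 J [ 1.6  0.9  2.7 71.9 23.  43.1]
  -> units [-10.57 -22.26  -4.25] rows>= 23 per row [-0.459 -0.968 -0.185]
```

Request:
drive_tool([
  {"slide": [-0.23,-0.48,-0.09],"spin": 0},
  {"slide": [-0.46,-0.97,-0.18],"spin": 0},
  {"slide": [-0.46,-0.97,-0.18],"spin": 0},
  {"slide": [-0.46,-0.97,-0.18],"spin": 0},
  {"slide": [-0.46,-0.97,-0.18],"spin": 0},
])

```text
t: 35.85
ee_pos: [0.5788, 0.0391, 0.343]
orientation: [150.0, 0.1, 142.9]
ft_force: [0.2, -0.2, -2.1]
width: 0.224
```

Request:
drive_tool([
  {"slide": [-0.46,-0.97,-0.18],"spin": 0},
  {"slide": [-0.46,-0.97,-0.18],"spin": 0},
  {"slide": [-0.46,-0.97,-0.18],"spin": 0},
  {"slide": [-0.46,-0.97,-0.18],"spin": 0},
  {"slide": [-0.46,-0.97,-0.18],"spin": 0},
])

```text
t: 36.35
ee_pos: [0.5592, -0.0629, 0.3101]
orientation: [150.0, 0.1, 142.9]
ft_force: [1.1, -0.5, -2.0]
width: 0.222
```

Request:
drive_tool([
  {"slide": [-0.46,-0.97,-0.18],"spin": 0},
  {"slide": [-0.46,-0.97,-0.18],"spin": 0},
  {"slide": [-0.46,-0.97,-0.18],"spin": 0},
  {"slide": [-0.46,-0.97,-0.18],"spin": 0},
  {"slide": [-0.46,-0.97,-0.18],"spin": 0},
])

```text
t: 36.85
ee_pos: [0.5395, -0.1648, 0.2772]
orientation: [150.0, 0.1, 142.9]
ft_force: [0.2, 0.2, -1.8]
width: 0.226
```

Request:
drive_tool([
  {"slide": [-0.46,-0.97,-0.18],"spin": 0},
  {"slide": [-0.46,-0.97,-0.18],"spin": 0},
  {"slide": [-0.46,-0.97,-0.18],"spin": 0},
  {"slide": [-0.46,-0.97,-0.18],"spin": 0},
  {"slide": [-0.46,-0.97,-0.18],"spin": 0},
])

```text
t: 37.35
ee_pos: [0.5199, -0.2668, 0.2442]
orientation: [150.0, 0.1, 142.9]
ft_force: [0.1, 0.8, -2.2]
width: 0.225
```

Request:
drive_tool([
  {"slide": [-0.46,-0.97,-0.18],"spin": 0},
  {"slide": [-0.46,-0.97,-0.18],"spin": 0},
  {"slide": [-0.23,-0.48,-0.09],"spin": 0},
  {"slide": [0,0,0],"spin": 0},
])

```text
t: 37.75
ee_pos: [0.5101, -0.3174, 0.227]
orientation: [150.0, -0.1, 142.8]
ft_force: [0.3, -0.4, -2.6]
width: 0.227
```

```bash
python3 - <<'E'
from h import *
go([.499,-.3436,.117]); s=cap('scene','s7')
w=cap('wrist'); f=lambda i:cv2.resize(np.ascontiguousarray(i[...,::-1]),(400,400))
cv2.imwrite('pics/s7.png',np.hstack([f(s['pixels'][60:400,80:500]),f(w['pixels'])]))
E
```

```text
t 37.75 p [ 0.5101 -0.3174  0.227 ] pinch [ 0.5045 -0.3249  0.2432] F [ 0.3 -0.4 -2.6] w 0.227
  tilt 29.98 az 52.9 ty az 52.72 ty z 0.500 J [-46.   17.6   5.1  82.6  29.6 -10. ]
  -> units [-0.35 -3.94  5.01] rows>= 6 per row [-0.059 -0.657  0.835]
```

View pics/s7.png

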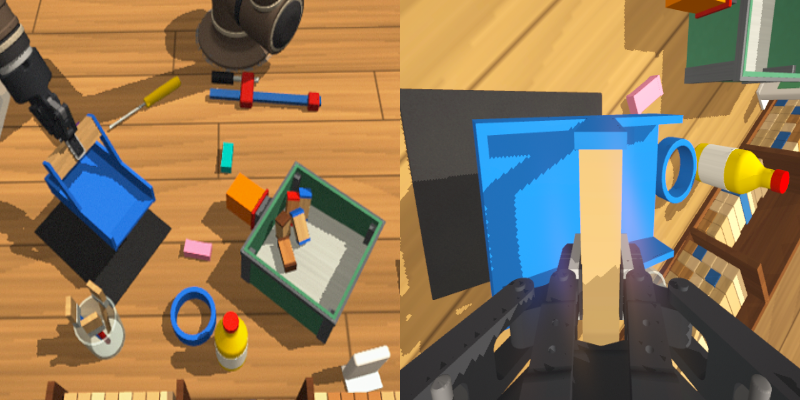

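Request:
drive_tool([
  {"slide": [-0.06,-0.56,0.71],"spin": 0},
  {"slide": [-0.06,-0.56,0.71],"spin": 0},
  {"slide": [-0.06,-0.56,0.71],"spin": 0},
  {"slide": [-0.06,-0.56,0.71],"spin": 0},
  {"slide": [-0.06,-0.56,0.71],"spin": 0},
])

```text
t: 38.35
ee_pos: [0.5079, -0.329, 0.1385]
orientation: [150.0, 0.1, 142.9]
ft_force: [0.1, 0.1, -3.2]
width: 0.224
```

Request:
drive_tool([
  {"slide": [-0.03,-0.4,0.5],"spin": 0},
  {"slide": [0,-0.2,0.25],"spin": 0},
  {"slide": [0,0,0],"spin": 0},
])

```text
t: 38.65
ee_pos: [0.506, -0.332, 0.1188]
orientation: [150.0, -0.1, 142.8]
ft_force: [-1.0, -0.1, -2.3]
width: 0.224
```

```bash
python3 - <<'E'
from h import *
go([.499,-.3436,.117])
E
```

```text
t 38.65 p [ 0.506  -0.332   0.1188] pinch [ 0.5004 -0.3394  0.135 ] F [-1.  -0.1 -2.3] w 0.224
  tilt 29.99 az 53.0 ty az 52.78 ty z 0.500 J [-47.2  20.5  -4.6  70.7  29.5 -11.5]
  -> units [-0.07 -0.63  0.68] rows>= 1 per row [-0.072 -0.629  0.676]
```

Request:
drive_tool([
  {"slide": [-0.03,-0.22,0.23],"spin": 0},
  {"slide": [-0.02,-0.18,0.2],"spin": 0},
  {"slide": [0,-0.11,0.13],"spin": 0},
  {"slide": [0,-0.04,0.06],"spin": 0},
  {"slide": [0,0,0],"spin": 0},
])

```text
t: 39.15
ee_pos: [0.5048, -0.3358, 0.1027]
orientation: [150.0, -0.1, 142.8]
ft_force: [-0.7, -0.8, -2.8]
width: 0.223
```

```bash
python3 - <<'E'
from h import *
go([.499,-.3436,.117])
E
```

```text
t 39.15 p [ 0.5048 -0.3358  0.1027] pinch [ 0.4992 -0.3433  0.1189] F [-0.7 -0.8 -2.8] w 0.223
  tilt 29.99 az 52.9 ty az 52.76 ty z 0.500 J [-47.5  21.2  -5.7  69.1  29.4 -11.8]
  -> units [-0.   -0.06  0.07] rows>= 1 per row [-0.004 -0.063  0.073]
```

Request:
drive_tool([
  {"slide": [0,-0.05,0.08],"spin": 0},
  {"slide": [0,-0.02,0.04],"spin": 0},
  {"slide": [0,0,0],"spin": 0},
])

```text
t: 39.45
ee_pos: [0.505, -0.336, 0.1008]
orientation: [150.0, -0.0, 142.8]
ft_force: [-1.8, -0.8, 1.5]
width: 0.228
```

```bash
python3 - <<'E'
from h import *
st()
E
```

```text
t 39.45 p [ 0.505  -0.336   0.1008] pinch [ 0.4994 -0.3435  0.117 ] F [-1.8 -0.8  1.5] w 0.228
  tilt 29.99 az 52.8 ty az 52.79 ty z 0.500 J [-47.5  21.2  -5.9  68.8  29.5 -11.8]
```

Request:
drive_tool([
  {"slide": [0,0,0],"spin": 0},
  {"slide": [0,0,0],"spin": 0},
  {"slide": [0,0,0],"spin": 0},
  {"slide": [0,0,0],"spin": 0},
], jaw=1)

```text
t: 39.85
ee_pos: [0.505, -0.3358, 0.1001]
orientation: [150.0, -0.0, 142.8]
ft_force: [0.5, 0.1, 0.0]
width: 0.889
```

Request:
drive_tool([
  {"slide": [0,0,-0.5],"spin": 0},
  {"slide": [0,0,-0.9],"spin": 0},
  {"slide": [0,0,-0.9],"spin": 0},
  {"slide": [0,0,-0.9],"spin": 0},
  {"slide": [0,0,-0.9],"spin": 0},
])

```text
t: 40.35
ee_pos: [0.4798, -0.3691, 0.1725]
orientation: [150.0, -0.0, 142.8]
ft_force: [0.9, 0.5, -0.6]
width: 0.995
```

Request:
drive_tool([
  {"slide": [0,0,-0.9],"spin": 0},
  {"slide": [0,0,-0.9],"spin": 0},
  {"slide": [0,0,-0.9],"spin": 0},
  {"slide": [0,0,-0.5],"spin": 0},
  {"slide": [0,0,0],"spin": 0},
])

```text
t: 40.85
ee_pos: [0.4608, -0.3951, 0.2281]
orientation: [150.1, 0.1, 142.7]
ft_force: [-0.6, -0.1, 0.6]
width: 1.003
```

```bash
python3 - <<'E'
from h import *
st(); g=np.array
h=g([np.cos(np.radians(54.2)),np.sin(np.radians(54.2)),0]); l=g([-h[1],h[0],0])
s=cap('scene','s8'); P=cloud(s); X,Y,Z=P[...,0],P[...,1],P[...,2]
hs=cv2.cvtColor(np.ascontiguousarray(s['pixels']),cv2.COLOR_RGB2HSV); H,S,V=[hs[...,i].astype(int) for i in range(3)]
near=lambda x,y,r:(np.hypot(X-x,Y-y)<r)
q=P[near(.52,-.32,.16)&(Z>.035)&(Z<.16)&(H>100)&(H<125)&(S>100)]; print('tray',cv2.minAreaRect(q[:,:2].astype(np.float32)),'was c(.5216,-.3105)')
q=P[near(.54,-.29,.04)&(H>100)&(H<125)&(Z<.03)]; print('tray floor z',np.percentile(q[:,2],[5,50,95]).round(4),len(q))
Q=np.stack([P@h,P@l,Z],-1); q=Q[(abs(Q[...,0]-.30)<.08)&(abs(Q[...,1]+.40)<.06)&(Z>.09)&(Z<.12)&(H>8)&(H<20)&(S>190)]; print('cap',cv2.minAreaRect(q[:,:2].astype(np.float32)))
a=np.load('d1.npz')['I'].astype(int)
for n,u0,v0 in [('glue',(300,345),(315,380)),('jar',(140,215),(295,370)),('tape',(250,310),(300,360))]:
    print(n,np.abs(a[v0[0]:v0[1],u0[0]:u0[1]]-s['pixels'][v0[0]:v0[1],u0[0]:u0[1]]).mean().round(2))
E
```

```text
t 40.85 p [ 0.4608 -0.3951  0.2281] pinch [ 0.4552 -0.4025  0.2443] F [-0.6 -0.1  0.6] w 1.003
  tilt 29.94 az 52.6 ty az 52.80 ty z 0.499 J [-54.1  21.9  11.2  88.6  28.6 -19.2]
tray ((0.5221843719482422, -0.3100603222846985), (0.19258637726306915, 0.12127743661403656), 52.795867919921875) was c(.5216,-.3105)
tray floor z [0.006  0.0089 0.0119] 893
cap ((0.30333569645881653, -0.40127336978912354), (0.05989404395222664, 0.07224904745817184), 89.1173095703125)
glue 2.41
jar 2.5
tape 2.59
```

View pics/s8.png

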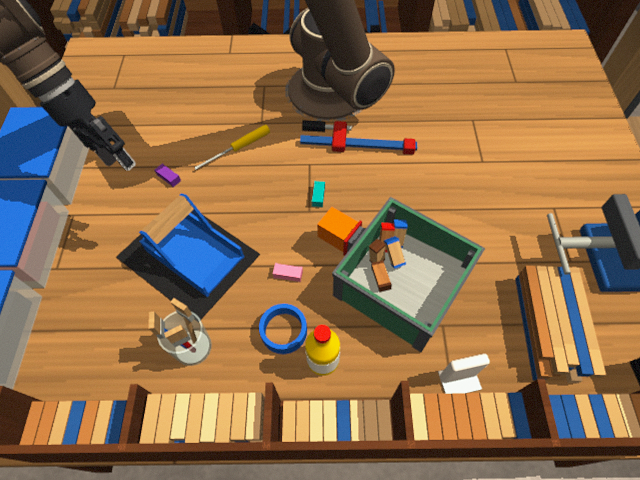

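```bash
python3 - <<'E'
from plant import arm
print(arm.finish_job())
E
```

```text
the job is handed in; nothing more can be done
None
```

The job is done and handed in at about 41 s, well under the 64 s limit; no verdict came back.

**How it was done**
- **Cap:** I gripped the orange cap and pushed it home on the stub. It stopped against the flange at about 19 N.
- **Tool tilt:** The moves can't tilt the tool directly. I pushed up and out against the arm's reach limits until it leaned 30° to match the handle, and that tilt held afterwards.
- **Tray:** I picked the tray up by its handle, held it over the hopper and spun the tool 180° about its leaning axis, which tipped the floor about 60°. I then spun it back and set the tray down on the mat where it had been.

**Last checks**
- **Cap:** its centre measured 0.1 mm past its earlier-worked-out home position along the stub and about 1 mm to the side. The wrist reading when it stalled had put it 1.5 mm past home, which is within calibration.
- **Tray:** it is empty, upright on its mat, and within about 1 mm of where it started.
- **Blocks:** the pictures show blocks in the hopper, an empty tray and none on the table. They partly overlap in view, so I did not count all five one by one.
- **Other items:** the picture around the glue bottle, brush jar and tape roll is essentially unchanged.
- **Arm:** the gripper is open and touching nothing. The highest wrist force in the readings was about 20 N.

No check failed.

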